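# Recharge the dry box and hold its sprung cover for loading

## Robot

A 7-joint arm with a two-finger parallel gripper is mounted at the origin on the work surface; the furniture and walls round the work are solid. World frame = base frame: x ahead of the robot, y to its left, z up, the work surface at z = 0. Lengths are in m, angles in rad, forces in N, time in s.
With the tool pointing down it reaches from about 0.4 to 0.85 m from the base axis. Payload 10.4 kg.
Tool frame: the origin (TCP) lies on the mounting face of the last link; the fingertips stand 173 mm ahead of it and the grasp point (between the pads) lies 155 mm ahead of it (manip.tip_extent is the distance from the TCP to the fingertips, in m); z points along the fingers, y is the line along which they close (so a half turn about z gives the same grasp; the last joint's range is limited). The gripper opens to 85 mm and grips with 20 to 120 N. Pads are 22 mm wide; open, the fingers measure 114 mm over their backs; the gripper's body (76 mm by 85 mm) begins 54 mm behind the grasp point. The pads swing forward as they close: fully open they stand 13 mm farther back than shut.
Start: joints at [1.319, 0.332, -0.065, 1.46, 0.022, 1.35, -0.088], TCP at [0.142, -0.609, 0.405] pointing down, gripper open.
Joint ranges: [-2.6, 2.6], [-0.5, 2.12], [-1.47, 1.34], [0.16, 2.42], [-1.27, 4.41], [0.06, 2.06], [-2.6, 2.6]. Speed limits (rad/s): [2.22, 2.22, 2.79, 2.79, 3.14, 3.14, 3.14].

## Interface

Orientations are given as a unit quaternion [x, y, z, w].
In Python, from workcell import manip gives the robot as it stands.
- The arm moves only by the tool move_arm, never from a script. Its argument "plan" is one flat list of numbers, 7 for each row, row after row: the turn, a rotation vector about the tool's x, y, z in rad, then the shift along the tool's x, y, z in m, then the finger opening in m, from 0 to 0.0854. In form: [ax, ay, az, dx, dy, dz, gripper, ax, ay, az, dx, dy, dz, gripper, ...]. A call has 1 to 12 rows; each row is the pose to reach, as a shift and turn from the pose commanded when the call began, along the tool's axes at that moment; what a row does not reach only later rows make up. A row lasts 1/8 s, in which the tool goes at most 62.5 mm and 10.7 degrees, less where a joint would pass 70% of its speed; a pose out of reach is approached as far as the arm can. A call with a gripper value outside its range is refused whole. The fingers move at their own pace and stop on an object; "squeeze" is the grip in N (left out, the last holds). Time passes only in rows, so rows that repeat a pose let the fingers close. It gives the time, the measured TCP pose, the force, the opening and the grip force at its end, in the units of the state.
- manip.get_obs(): the state, without advancing time (a new reading comes with each control period).
- manip.camera(name): name is "side" or "top"; returns a dict with "color" (480x640x3 uint8, red, green, blue), "fx", "fy", "cx", "cy" (pixels), "cam_to_world" (4x4, takes a point from camera to world coordinates). Camera axes: x right, y down, z forward; pixel columns grow to the right and rows downward; lengths in m; the calibration is good to about 2 mm. A picture is of the moment at which its call begins. There is no depth.
- manip.hand_in(): hands the job in; it is judged then, once.
Trained networks look in a picture, given as the dict that the camera call returned (one of the last four; its "shot" number tells which), for a name from the list of things; names that differ only in an ending like _2 or _b are one class to them, and where a whole thing is asked for, a point or a joint stands for the part that bears it (a point fixed in the world has none). Each returns a list of dicts, best first, with "conf" (0 to 1); they miss things now and then, are a little off and sometimes report something else, mostly with a low value. They report only what shows in the picture. A call takes as long as a camera call. They do not tell look-alikes from the thing itself.
- manip.look_for(picture, label): "position" ([x, y, z] in m, in the coordinates of the camera as it stood for that picture, good to about 4 mm: the middle of the surface that is visible of it).
- manip.silhouettes(picture, label): "pixels" (480x640 bool, what is visible of it).
- manip.tip_of(picture, label): "position" ([x, y, z] in m, in the coordinates of the camera as it stood for that picture, good to about 4 mm: a listed point, or the origin of a listed thing).
The state is a dict: "clock": time; "joint_pos": joint angles; "joint_velocities": joint speeds; "tau": joint torques, N m; "position": TCP position; "ee_rot": TCP orientation; "ft_force": force on the tool from outside, world axes, zero at the start; "torque": the same for the moment, N m; "grip_width": opening from 0.0 (shut) to 1.0 (fully open); "grasp_force": force on a finger pad.
Only numpy, scipy, OpenCV 4.12 (cv2) and the standard library are available. Lean on these libraries where they do the work, as an engineer would, in place of code of your own. Each camera call takes 0.05 s, during which the arm holds its last target. There are 200 camera calls.

## Task

Help me recharge the dry box: take the orange shaker and shake all six drying beads out of it over the white six-well tray, spread evenly so that each of the tray's three rows of wells gets at least one and none is lost, and set the empty shaker down flat on the worktop. Then take the blue grip of the box's sprung cover, raise the cover past its balance point (the red peg on the side quadrant), but not to its end stop, ease it back to just below that point (the green stretch), where it would fall shut if let go, and finish holding it still there so that I can slide the tray in. Leave the tray where it is and do not disturb the loupe, the red specimen mount or the can.

Things in the scene. Friction and masses are not known exactly. Their poses are not given: they have to be found in the camera images.
- shaker: shaker, loose, about 0.18 kg filled, standing on a flat foot: a narrow hopper 104 long (its x), 22 wide (y), 56.6 high (z), clear walls, orange floor and closed +x end; mouth open at -x. Origin at the centre of its underside. The inner floor is an arch that climbs from 4 mm at the closed end to 35 mm at the mouth, so the six beads lie in single file against the closed end. The front 24 mm overhang.
- shaker_fin (a point): centre of the orange grip fin on the middle of the shaker's roof, 73.6 mm above the shaker's underside; fin 40 long (shaker's x), 16 thick (y), 34 high, its top 90.6 mm above the underside
- shaker_mouth (a point): centre of the shaker's mouth, 52 mm towards -x from the shaker's origin, 44 mm above its underside; 15 wide, 18 high. Tip the mouth down slowly and the beads roll out one by one, the first at about 0.35, the last at about 0.57 rad below level; they fly up to 30 mm beyond the mouth before they land.
- bead0_center (a point): centre of a drying bead, an orange or brown-red ball 13 mm across, 10 g; starts in the shaker (bead0 at the closed end, bead5 nearest the mouth)
- bead1_center (a point): centre of a drying bead, an orange or brown-red ball 13 mm across, 10 g; starts in the shaker (bead0 at the closed end, bead5 nearest the mouth)
- bead2_center (a point): centre of a drying bead, an orange or brown-red ball 13 mm across, 10 g; starts in the shaker (bead0 at the closed end, bead5 nearest the mouth)
- bead3_center (a point): centre of a drying bead, an orange or brown-red ball 13 mm across, 10 g; starts in the shaker (bead0 at the closed end, bead5 nearest the mouth)
- bead4_center (a point): centre of a drying bead, an orange or brown-red ball 13 mm across, 10 g; starts in the shaker (bead0 at the closed end, bead5 nearest the mouth)
- bead5_center (a point): centre of a drying bead, an orange or brown-red ball 13 mm across, 10 g; starts in the shaker (bead0 at the closed end, bead5 nearest the mouth)
- tray: white open tray, loose, 0.3 kg, 100 (its x) by 150 (y) mm, outer walls 21 high, floor 3 thick; dividers 16 high at y = -25, y = +25 and x = 0 make three rows of two wells: a row is the pair of wells that share y -75 to -25, -25 to 25 or 25 to 75. Origin at the centre of its underside.
- dry_box: white box 150 deep (its x), 160 wide (y), 80 high, fixed; origin at the centre of its underside, front with a round gauge at its -x. The cover is an aluminium frame with a clear pane. Beside its -y wall a wire quadrant of 75 mm radius round the hinge: green stretch at cover angles 0.75 to 1.02 rad, red peg at 1.05 rad.
- cover (a joint): angle of the cover, rad: 0 shut, grows as its front edge rises; end stop at 1.45. Sprung, balance point at 1.05: below it the cover falls shut, above it springs open; about 1 N upward at the grip starts it from shut, under 1 N holds it near the balance point. The hinge hardly rubs.
- cover_hinge (a point): middle of the hinge line, 88 mm above the worktop, at x = +78 in the box's frame; axes as the box's; the hinge line runs along y
- cover_grip (a point): centre of the blue grip: a round bar 20 mm thick, 40 long, parallel to the hinge line and 200 mm from it, on a 10 mm stem that stands 45 mm out from the middle of the cover's front edge. Axes turn with the cover; at angle 0 they are the box's and the grip is level with the hinge. Both ends are free: pinched over its ends, it turns between the fingers.
- loupe: small black loupe with a white band, a cylinder 36 mm across, 30 mm tall; a bystander; origin at the centre of its underside
- mount_red: red moulded specimen mount, a disc 30 mm across, 15 mm tall; a bystander; origin at the centre of its underside
- objective: black can with a grey screw top, 37 mm across, 54 mm tall; a bystander; origin at the centre of its underside
Mind the look-alikes: they are no part of the job. Leave any turquoise look-alike of the tray alone.

How it is judged:
On the way, in this order (a step that is already met when the one before it is completed fails the run):
1. all six beads lie in the tray, at least one in each of its three rows of wells (x of bead0_center in the frame of tray between -0.05 and 0.05 m and y of bead0_center in the frame of tray between -0.075 and 0.075 m and z of bead0_center in the frame of tray between 0 and 0.035 m and x of bead1_center in the frame of tray between -0.05 and 0.05 m and y of bead1_center in the frame of tray between -0.075 and 0.075 m and z of bead1_center in the frame of tray between 0 and 0.035 m and x of bead2_center in the frame of tray between -0.05 and 0.05 m and y of bead2_center in the frame of tray between -0.075 and 0.075 m and z of bead2_center in the frame of tray between 0 and 0.035 m and x of bead3_center in the frame of tray between -0.05 and 0.05 m and y of bead3_center in the frame of tray between -0.075 and 0.075 m and z of bead3_center in the frame of tray between 0 and 0.035 m and x of bead4_center in the frame of tray between -0.05 and 0.05 m and y of bead4_center in the frame of tray between -0.075 and 0.075 m and z of bead4_center in the frame of tray between 0 and 0.035 m and x of bead5_center in the frame of tray between -0.05 and 0.05 m and y of bead5_center in the frame of tray between -0.075 and 0.075 m and z of bead5_center in the frame of tray between 0 and 0.035 m and (y of bead0_center in the frame of tray between -0.075 and -0.025 m or y of bead1_center in the frame of tray between -0.075 and -0.025 m or y of bead2_center in the frame of tray between -0.075 and -0.025 m or y of bead3_center in the frame of tray between -0.075 and -0.025 m or y of bead4_center in the frame of tray between -0.075 and -0.025 m or y of bead5_center in the frame of tray between -0.075 and -0.025 m) and (y of bead0_center in the frame of tray between -0.025 and 0.025 m or y of bead1_center in the frame of tray between -0.025 and 0.025 m or y of bead2_center in the frame of tray between -0.025 and 0.025 m or y of bead3_center in the frame of tray between -0.025 and 0.025 m or y of bead4_center in the frame of tray between -0.025 and 0.025 m or y of bead5_center in the frame of tray between -0.025 and 0.025 m) and (y of bead0_center in the frame of tray between 0.025 and 0.075 m or y of bead1_center in the frame of tray between 0.025 and 0.075 m or y of bead2_center in the frame of tray between 0.025 and 0.075 m or y of bead3_center in the frame of tray between 0.025 and 0.075 m or y of bead4_center in the frame of tray between 0.025 and 0.075 m or y of bead5_center in the frame of tray between 0.025 and 0.075 m)), for 0.2 s.
2. the shaker stands flat on the worktop, let go (height (world z) of shaker below 0.006 m and angle between shaker's own z axis and vertical below 0.1 rad and linear speed of shaker below 0.02 m/s and contact force between shaker and the arm below 0.1 N and contact force between shaker and the fingers below 0.1 N), for 0.2 s.
3. the cover has been raised past its balance point (value of joint cover above 1.07 rad), for 0.1 s.
At the end, for the whole second after the job is handed in: the fingers hold the cover still at 0.72 to 1.03 rad (balance point 1.05) with nothing else propping it; all six beads lie in the tray, at least one in each row of wells; the shaker lies flat on the worktop, let go (all of step 1 and all of step 2 and value of joint cover between 0.72 and 1.03 rad and velocity of joint cover between -0.05 and 0.05 rad/s and contact force between cover and the fingers above 0.05 N and contact force between cover and shaker below 0.05 N); the arm keeps its last pose, push and grip.
It fails at once if the cover runs up to its end stop (value of joint cover above 1.42 rad).
It fails at once if the tray is pushed more than 30 mm or tipped (distance of tray from where it was at the start of the episode above 0.03 m or angle between tray's own z axis and vertical above 0.2 rad).
It fails at once if the loupe, the red mount or the can is pushed more than 30 mm or tipped over (distance of any of loupe, mount_red, objective from where it was at the start of the episode above 0.03 m or angle between any of loupe, mount_red, objective's own z axis and vertical above 0.4 rad).
It also fails if it takes over 67 s, if anything falls off the work surface, if the arm or the gripper's body presses on something with over 40 N, if the wrist force passes 120 N, or if a joint passes its speed limit or range.

## Working session

There is one attempt and no reset: what is moved stays moved. The work goes in short steps, Python scripts to look and compute and a tool call to move; the robot and the scene stay as the last step left them, time stands still between calls to the robot, and variables do not carry over. Pictures are saved under pics/ and viewed, at most 10 in all, crops included, and the job is handed in when it is done.

Besides the shell and the picture viewer there is one more tool, called as name(argument=value, ...), one argument or row to a line, values as JSON. move_arm: Moves the arm, as the interface text tells. Its arguments: {"type":"object","properties":{"plan":{"type":"array","items":{"type":"number"}},"squeeze":{"type":"number"}},"required":["plan"]}

```bash
ls; mkdir -p pics
cat > h.py <<'E'
from workcell import manip
import numpy as np, cv2
from scipy.spatial.transform import Rotation as R
def w(pic,p): 
    T=np.array(pic["cam_to_world"]); return T[:3,:3]@np.array(p)+T[:3,3]
def save(pic,name): cv2.imwrite("pics/"+name,pic["color"][:,:,::-1])
def px(pic,P):
    T=np.linalg.inv(np.array(pic["cam_to_world"])); c=T[:3,:3]@np.array(P)+T[:3,3]
    return np.array([pic["fx"]*c[0]/c[2]+pic["cx"],pic["fy"]*c[1]/c[2]+pic["cy"]])
def onplane(pic,u,v,z):
    T=np.array(pic["cam_to_world"]); d=T[:3,:3]@np.array([(u-pic["cx"])/pic["fx"],(v-pic["cy"])/pic["fy"],1]); o=T[:3,3]
    return o+d*(z-o[2])/d[2]
E
python3 - <<'E'
from h import *
np.set_printoptions(precision=3,suppress=True)
o=manip.get_obs(); print(o)
for n in("top","side"):
    p=manip.camera(n); save(p,n+"0.png"); print(n,p["fx"],np.array(p["cam_to_world"]))
    for l in["shaker","shaker_fin","shaker_mouth","tray","dry_box","cover_hinge","cover_grip","loupe","mount_red","objective"]:
        print(l,[(w(p,d["position"]),round(d["conf"],2),px(p,w(p,d["position"])).round()) for d in manip.tip_of(p,l)[:3]])
E
```

```text
pics
{'clock': 0.0, 'joint_pos': array([ 1.319,  0.333, -0.065,  1.461,  0.022,  1.35 , -0.088]), 'joint_velocities': array([-0.002,  0.   , -0.001,  0.002,  0.   ,  0.002,  0.   ]), 'tau': array([  0.001, -62.544,   0.049, -39.16 ,   0.016,   0.01 ,  -0.   ]), 'position': array([ 0.142, -0.609,  0.404]), 'ee_rot': array([ 0.993,  0.114, -0.   , -0.001]), 'ft_force': array([-0.952,  1.057,  0.903]), 'torque': array([-0.035, -0.035, -0.01 ]), 'grasp_force': 0.0, 'grip_width': 0.9988877460196948}
top 439.9405799595634 [[ 0.023 -0.988  0.155  0.282]
 [-1.    -0.024 -0.002 -0.326]
 [ 0.006 -0.155 -0.988  1.003]
 [ 0.     0.     0.     1.   ]]
shaker [(array([ 0.401, -0.316,  0.001]), 0.6, array([309., 250.]))]
shaker_fin [(array([ 0.395, -0.31 ,  0.072]), 0.63, array([305., 248.]))]
shaker_mouth [(array([ 0.42 , -0.362,  0.046]), 0.97, array([330., 239.]))]
tray [(array([ 0.445, -0.438,  0.001]), 0.86, array([362., 232.])), (array([ 0.16 , -0.297,  0.004]), 0.61, array([297., 358.]))]
dry_box []
cover_hinge [(array([ 0.621, -0.191,  0.091]), 0.64, array([254., 142.]))]
cover_grip [(array
[... 811 characters left out ...]
ay([219., 241.]))]
dry_box [(array([ 0.554, -0.152,  0.   ]), 0.68, array([398., 211.])), (array([ 0.444, -0.443,  0.003]), 0.57, array([337., 307.]))]
cover_hinge [(array([ 0.623, -0.197,  0.087]), 0.56, array([433., 200.]))]
cover_grip [(array([ 0.458, -0.084,  0.091]), 0.72, array([362., 159.]))]
loupe [(array([ 0.511, -0.295,  0.002]), 0.8, array([376., 254.])), (array([ 0.397, -0.319, -0.   ]), 0.27, array([323., 258.]))]
mount_red [(array([ 0.537, -0.559,  0.002]), 0.66, array([379., 365.]))]
objective [(array([ 0.512, -0.599,  0.   ]), 0.66, array([364., 385.])), (array([ 0.453, -0.085,  0.091]), 0.65, array([360., 159.])), (array([ 0.422, -0.365,  0.045]), 0.55, array([331., 263.]))]
```

View pics/top0.png

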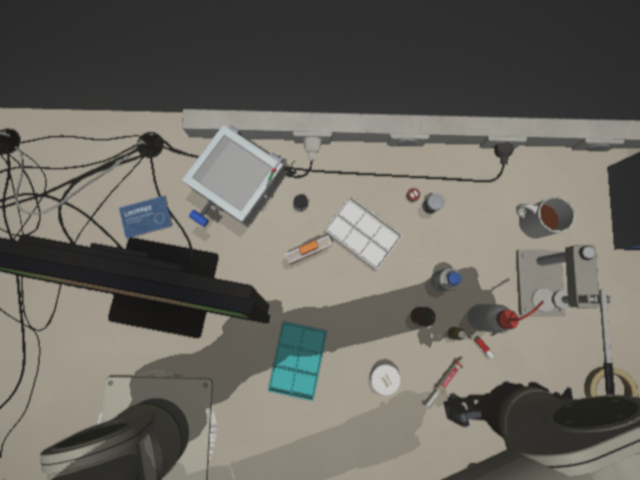

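View pics/side0.png

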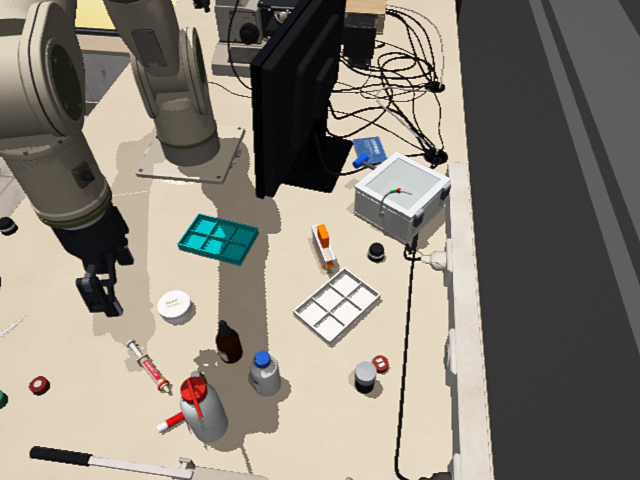

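The top view shows the white tray at (362,232), with a turquoise look-alike at (297,358). The shaker is at (309,248), the box and blue grip at (235,172) and (199,217), and a large monitor around (130,285). The side view agrees, with the white tray at (338,307) and the shaker at (322,245). "The white six-well tray" fits (362,232) only. I'll confirm that in one enlarged crop and check the monitor edge there too.

Run:
```python
from h import *
np.set_printoptions(precision=3,suppress=True)
t=manip.camera("top"); s=manip.camera("side")
a=cv2.resize(t["color"][180:340,170:430],None,fx=3,fy=3,interpolation=cv2.INTER_CUBIC)[:300]
a=cv2.resize(t["color"][185:325,180:420],None,fx=3.2,fy=3.2)[:,:768]
b=cv2.resize(s["color"][0:290,180:460],None,fx=2,fy=2)
cv2.imwrite("pics/ct.png",a[:,:,::-1]); cv2.imwrite("pics/cs.png",b[:,:,::-1])
for p in(t,s):
    for l in("tray","shaker","dry_box"):
        for d in manip.silhouettes(p,l)[:2]:
            m=d["pixels"].astype(np.uint8); c,_=cv2.findContours(m,0,2); c=max(c,key=cv2.contourArea)
            print(l,d["conf"],cv2.boxPoints(cv2.minAreaRect(c)).round(1).tolist(), m.sum())
            q=cv2.approxPolyDP(c,8,True)[:,0]
            if l=="tray": print([ (onplane(p,u,v,0.021)) for u,v in q])
print(px(t,[.282,-.326,0]))
# blue grip & orange fin masks
for p in(t,s):
    hsv=cv2.cvtColor(p["color"],cv2.COLOR_RGB2HSV)
    for l in("shaker_fin","cover_grip"):
        c=px(p,w(p,manip.tip_of(p,l)[0]["position"])).astype(int)
        h0=(hsv[...,0]<22) if l=="shaker_fin" else (abs(hsv[...,0].astype(int)-115)<15)
        m=(h0&(hsv[...,1]>150)&(hsv[...,2]>60)).astype(np.uint8); mm=np.zeros_like(m); mm[c[1]-28:c[1]+28,c[0]-28:c[0]+28]=1
        pts=np.argwhere(m*mm)[:,::-1].astype(np.float32)
        print(l,len(pts),cv2.minAreaRect(pts))
```

```text
tray 0.9 [[321.3999938964844, 231.89999389648438], [348.79998779296875, 194.1999969482422], [404.1000061035156, 234.3000030517578], [376.79998779296875, 272.0]] 3053
[array([ 0.522, -0.405,  0.021]), array([ 0.44 , -0.35 ,  0.021]), array([ 0.357, -0.472,  0.021]), array([ 0.439, -0.528,  0.021])]
tray 0.74 [[266.6000061035156, 392.0], [282.0, 320.5], [328.1000061035156, 330.3999938964844], [312.70001220703125, 402.0]] 3373
[array([ 0.238, -0.264,  0.021]), array([ 0.095, -0.234,  0.021]), array([ 0.076, -0.333,  0.021]), array([ 0.221, -0.358,  0.021])]
shaker 0.77 [[283.20001220703125, 254.1999969482422], [327.20001220703125, 233.1999969482422], [333.20001220703125, 245.6999969482422], [289.20001220703125, 266.79998779296875]] 624
dry_box 0.59 [[166.1999969482422, 199.60000610351562], [226.89999389648438, 117.80000305175781], [292.79998779296875, 166.8000030517578], [232.10000610351562, 248.5]] 6135
dry_box 0.51 [[284.70001220703125, 253.8000030517578], [328.3999938964844, 234.6999969482422], [333.3999938964844, 246.10000610351562], [289.70001220703125, 265.20001220703125]] 568
tra
[... 643 characters left out ...]
4.79998779296875, 221.6999969482422], [336.1000061035156, 264.8999938964844], [318.6000061035156, 269.5]] 691
dry_box 0.96 [[330.6000061035156, 205.8000030517578], [365.6000061035156, 135.8000030517578], [455.20001220703125, 180.60000610351562], [420.20001220703125, 250.60000610351562]] 5854
[311.922 302.341]
shaker_fin 0 ((0.0, 0.0), (0.0, 0.0), 0.0)
cover_grip 110 ((198.2307586669922, 217.65383911132812), (17.19570541381836, 6.37905216217041), 33.6900634765625)
shaker_fin 199 ((325.7930908203125, 242.48277282714844), (38.253238677978516, 9.656157493591309), 68.19859313964844)
cover_grip 330 ((366.91180419921875, 150.6470489501953), (26.92145347595215, 33.46991729736328), 75.96376037597656)
```

View pics/ct.png

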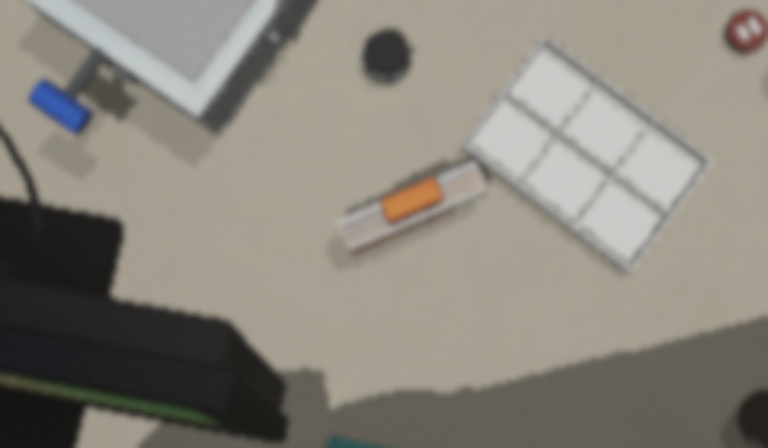

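View pics/cs.png

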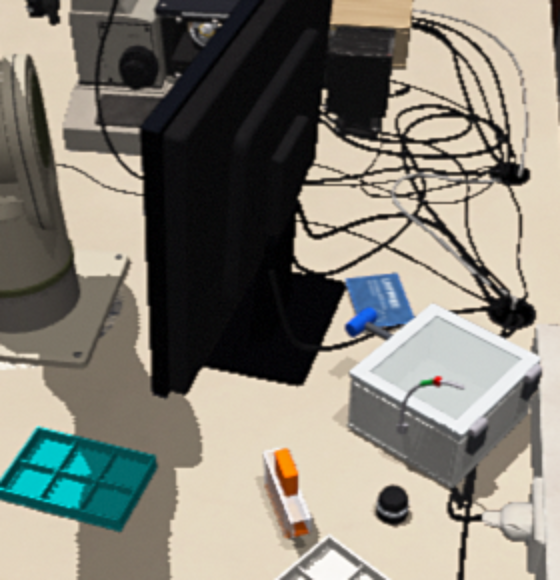

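The crops show the white tray at crop (590,155) as the one meant. The shaker's mouth end is at (480,180), next to the tray, the blue grip is at (60,105), and the monitor end is near (255,380). Next I'll work out the monitor's size and exact poses.

Run:
```python
from h import *
np.set_printoptions(precision=3,suppress=True)
from scipy.optimize import least_squares
t=manip.camera("top"); s=manip.camera("side")
def tri(a,b): 
    r=least_squares(lambda P:np.r_[px(t,P)-a,px(s,P)-b],[.4,-.3,.1]); return r.x,np.abs(r.fun).max()
print("bot front",tri((269,321),(258,195))); print("top front",tri((250,318),(252,66))); print("top back",tri((252,287),(262,67)))
print("bot back",tri((269,305),(270,195)))
P=tri((198.2,217.6),(361,160)); print("grip",P)
# tray fit, top outline at z .021
def fit(l,obj):
    pass
def trayres(v):
    x,y,a=v; c,sn=np.cos(a),np.sin(a); out=[]
    for p,q in((t,qt),(s,qs)):
        for k,(i,j) in enumerate(((1,1),(-1,1),(-1,-1),(1,-1))):
            X=[x+c*i*.05-sn*j*.075,y+sn*i*.05+c*j*.075,.021]; out+=list(px(p,X)-q[k])
    return out
# crop corner readings (top) order: tray x axis = direction (0.83,-0.55)
ct=lambda u,v:(180+u/3.2,185+v/3.2)
qt=[ct(547,40),ct(467,145),ct(628,268),ct(710,160)]
qs=[(381,296),(346,270),(293.5,312),(330,345)]
r=least_squares(trayres,[.44,-.44,-.65]); print("tray",r.x,r.fun.reshape(-1,2))
# shaker roof corners top crop (z .0566): mouth-end, closed-end ; fin top
e=[ct(340,222),ct(352,250),ct(487,186),ct(473,160)]
for u,v in e: print(onplane(t,u,v,.0566))
f=[ct(380,200),ct(388,223),ct(443,200),ct(435,178)]
print("fin",np.mean([onplane(t,u,v,.0906) for u,v in f],0),[onplane(t,u,v,.0906) for u,v in f])
# grip
g=[ct(30,97),ct(42,80),ct(90,115),ct(80,132)]
print("grip",np.mean([onplane(t,u,v,.095) for u,v in g],0))
# cover top corners -> box yaw
g=[ct(277,0),ct(200,118),ct(30,0)]
print([onplane(t,u,v,.092) for u,v in g])
```

```text
bot front (array([ 0.244, -0.24 ,  0.096]), np.float64(0.5592033148982978))
top front (array([ 0.263, -0.242,  0.401]), np.float64(3.595025386202394))
top back (array([ 0.296, -0.246,  0.406]), np.float64(4.536115233217288))
bot back (array([ 0.273, -0.24 ,  0.1  ]), np.float64(0.685658626220004))
grip (array([ 0.455, -0.08 ,  0.085]), np.float64(0.4463121379648669))
tray [ 0.444 -0.444 -0.635] [[ 1.53  -3.207]
 [-0.013 -2.02 ]
 [ 2.966  0.124]
 [ 3.571 -1.105]
 [-0.178 -1.696]
 [-1.726 -2.998]
 [-1.34  -1.472]
 [-1.08  -2.874]]
[ 0.383 -0.268  0.057]
[ 0.364 -0.277  0.057]
[ 0.41  -0.367  0.057]
[ 0.428 -0.357  0.057]
fin [ 0.395 -0.316  0.091] [array([ 0.394, -0.296,  0.091]), array([ 0.38 , -0.301,  0.091]), array([ 0.395, -0.337,  0.091]), array([ 0.41 , -0.331,  0.091])]
grip [ 0.451 -0.085  0.095]
[array([ 0.527, -0.223,  0.092]), array([ 0.446, -0.176,  0.092]), array([ 0.523, -0.059,  0.092])]
```

```bash
cat >> h.py <<'E'
np.set_printoptions(precision=3,suppress=True)
def ori(ya,tilt=0):  # ya: world angle of tool y; tool z down, then tilt about tool y
    y=np.array([np.cos(ya),np.sin(ya),0]); z=np.array([0,0,-1.]); M=np.c_[np.cross(y,z),y,z]
    return R.from_matrix(M)*R.from_rotvec([0,tilt,0])
def row(P,O,o=None,ref=None):  # target TCP pose -> row
    if ref is None:
        o=o or manip.get_obs(); ref=(np.array(o["position"]),R.from_quat(o["ee_rot"]))
    r=(ref[1].inv()*O).as_rotvec(); d=ref[1].inv().apply(np.array(P)-ref[0])
    return np.r_[r,d].round(4).tolist()
def st():
    o=manip.get_obs(); Q=R.from_quat(o["ee_rot"]); M=Q.as_matrix()
    print("t",o["clock"],"p",o["position"],"q",o["joint_pos"],"F",o["ft_force"],"w",round(o["grip_width"]*.0854,4),"g",o["grasp_force"],"ya",np.arctan2(M[1,1],M[0,1]),"tool z",M[:,2],"gp",o["position"]+.155*M[:,2])
E
python3 - <<'E'
from h import *
st(); print(row([.396,-.3165,.34],ori(.45)))
E
```

```text
t 1.8 p [ 0.142 -0.609  0.405] q [ 1.319  0.332 -0.065  1.46   0.022  1.35  -0.088] F [-0.881  0.308 -0.319] w 0.0857 g 0.0 ya -1.3419348346124846 tool z [ 0. -0. -1.] gp [ 0.142 -0.609  0.25 ]
[0.0001, 0.0001, -1.7919, 0.3139, -0.2269, 0.0647]
```

move_arm(
  plan=[0, 0, -1.79, 0.314, -0.227, 0.065, 0.085, 0, 0, -1.79, 0.314, -0.227, 0.065, 0.085, 0, 0, -1.79, 0.314, -0.227, 0.065, 0.085, 0, 0, -1.79, 0.314, -0.227, 0.065, 0.085, 0, 0, -1.79, 0.314, -0.227, 0.065, 0.085, 0, 0, -1.79, 0.314, -0.227, 0.065, 0.085, 0, 0, -1.79, 0.314, -0.227, 0.065, 0.085, 0, 0, -1.79, 0.314, -0.227, 0.065, 0.085, 0, 0, -1.79, 0.314, -0.227, 0.065, 0.085, 0, 0, -1.79, 0.314, -0.227, 0.065, 0.085, 0, 0, -1.79, 0.314, -0.227, 0.065, 0.085, 0, 0, -1.79, 0.314, -0.227, 0.065, 0.085],
  squeeze=60,
)

```text
clock: 3.3
position: [0.3961, -0.3164, 0.3398]
ee_rot: [0.533, 0.846, -0.0, 0.0]
ft_force: [-0.1, -0.6, -0.3]
grip_width: 0.997
grasp_force: 0.0
```

Run:
```python
from h import *
p=manip.camera("side"); save(p,"s1.png"); st(); print(row([.396,-.3165,.235],ori(.45)))
for l in("shaker_fin",): print([(w(p,d["position"]),d["conf"]) for d in manip.tip_of(p,l)[:2]])
```

```text
t 3.35 p [ 0.396 -0.316  0.34 ] q [ 1.041  0.157 -0.494  1.832  0.081  1.172  0.966] F [-0.163  0.759 -0.395] w 0.0846 g 0.0 ya 0.44597834907800227 tool z [ 0. -0. -1.] gp [ 0.396 -0.316  0.185]
[0.0, 0.0002, -0.004, -0.0, -0.0001, 0.1048]
[(array([ 0.397, -0.318,  0.077]), 0.73)]
```

move_arm(
  plan=[0, 0, 0, 0, 0, 0.055, 0.085, 0, 0, 0, 0, 0, 0.09, 0.085, 0, 0, 0, 0, 0, 0.105, 0.085, 0, 0, 0, 0, 0, 0.105, 0.085, 0, 0, 0, 0, 0, 0.105, 0.01, 0, 0, 0, 0, 0, 0.105, 0.01, 0, 0, 0, 0, 0, 0.105, 0.01, 0, 0, 0, 0, 0, 0.105, 0.01, 0, 0, 0, 0, 0, 0.105, 0.01, 0, 0, 0, 0, 0, 0.105, 0.01],
  squeeze=60,
)

```text
clock: 4.65
position: [0.3963, -0.3165, 0.2351]
ee_rot: [0.532, 0.847, -0.0, 0.0]
ft_force: [-1.3, 0.3, 5.7]
grip_width: 0.171
grasp_force: 58.8
```

Run:
```python
from h import *
p=manip.camera("side"); save(p,"s2.png"); st()
c=cv2.resize(p["color"][140:340,220:480],None,fx=3,fy=3,interpolation=cv2.INTER_CUBIC); cv2.imwrite("pics/s2c.png",c[:,:,::-1])
```

```text
t 4.7 p [ 0.396 -0.317  0.235] q [ 1.014  0.286 -0.481  1.932  0.16   0.96   0.905] F [-0.908  0.268  5.148] w 0.015 g 58.766151666641235 ya 0.44802265296482324 tool z [ 0.    -0.001 -1.   ] gp [ 0.396 -0.317  0.08 ]
```

View pics/s2c.png

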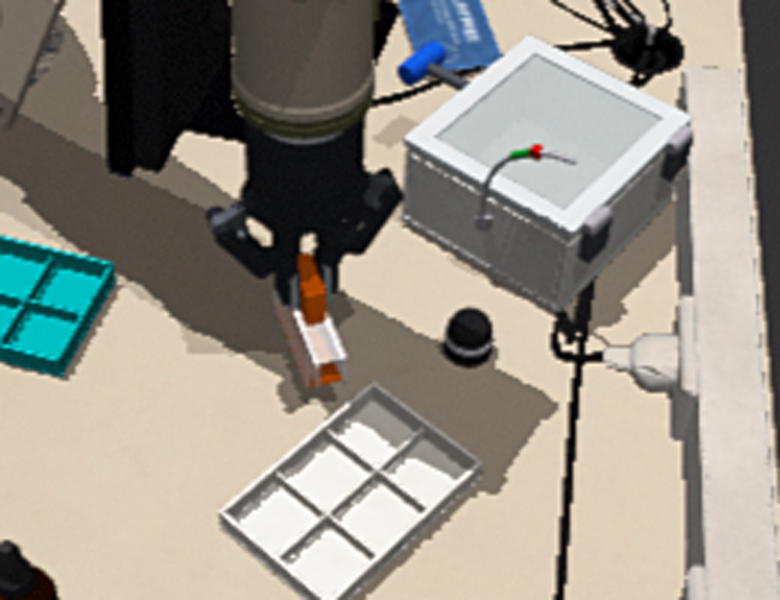

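The crop shows the fin at (312,290) held between the fingers, and the mouth facing the tray. Next come the lift and the pre-pour pose.

```bash
cat >> h.py <<'E'
TC=np.array([.445,-.441,0]); TA=-.62
ex=np.array([np.cos(TA),np.sin(TA),0]); ey=np.array([-np.sin(TA),np.cos(TA),0])
def pour(x,y,mz,tilt):
    O=ori(TA+np.pi/2,tilt); M=TC+x*ex+y*ey+[0,0,mz]
    return M-O.apply([-.052,0,.191]),O
def beads(p):
    hsv=cv2.cvtColor(p["color"],cv2.COLOR_RGB2HSV).astype(int)
    m=((hsv[...,0]<18)|(hsv[...,0]>172))&(hsv[...,1]>110)&(hsv[...,2]>50)
    n,l,s,c=cv2.connectedComponentsWithStats(m.astype(np.uint8))
    for i in range(1,n):
        if s[i,4]<6: continue
        q=onplane(p,*c[i],.0095)-TC
        t=np.r_[q@ex,q@ey]
        if abs(t[0])<.12 and abs(t[1])<.13: print("blob",c[i].round(1),"area",s[i,4],"tray xy mm",(t*1000).round())
E
python3 - <<'E'
from h import *
st()
o=manip.get_obs(); A=np.array(o["position"]); 
print(row(A+[0,0,.07],ori(.448)))
print(row(*pour(-.022,.05,.10,0.0))); print(row(*pour(-.022,.05,.07,.2)))
E
```

```text
t 4.7 p [ 0.396 -0.317  0.235] q [ 1.014  0.286 -0.481  1.932  0.16   0.96   0.905] F [-0.908  0.268  5.148] w 0.015 g 58.766151666641235 ya 0.44802265296482324 tool z [ 0.    -0.001 -1.   ] gp [ 0.396 -0.317  0.08 ]
[0.0001, 0.0007, 0.0, -0.0, 0.0, -0.07]
[-0.0, 0.0007, -0.5028, -0.0444, -0.0018, -0.0558]
[0.0502, 0.1964, -0.5011, -0.0785, 0.017, -0.0323]
```

move_arm(
  plan=[0, 0, 0, 0, 0, -0.02, 0.01, 0, 0, 0, 0, 0, -0.045, 0.01, 0, 0, -0.1, -0.008, 0, -0.06, 0.01, 0, 0, -0.22, -0.018, -0.001, -0.06, 0.01, 0, 0, -0.35, -0.03, -0.001, -0.058, 0.01, 0, 0, -0.45, -0.04, -0.002, -0.056, 0.01, 0, 0, -0.5, -0.044, -0.002, -0.056, 0.01, 0.013, 0.05, -0.5, -0.053, 0.003, -0.05, 0.01, 0.025, 0.1, -0.5, -0.0615, 0.008, -0.044, 0.01, 0.038, 0.15, -0.5, -0.07, 0.0125, -0.038, 0.01, 0.05, 0.196, -0.5, -0.0785, 0.017, -0.032, 0.01, 0.05, 0.196, -0.5, -0.0785, 0.017, -0.032, 0.01],
)

```text
clock: 6.2
position: [0.4456, -0.3798, 0.2655]
ee_rot: [0.304, 0.947, 0.031, -0.096]
ft_force: [0.5, -0.1, -1.5]
grip_width: 0.176
grasp_force: 58.8
```

Run:
```python
from h import *
st(); p=manip.camera("side"); save(p,"s3.png"); beads(p)
c=cv2.resize(p["color"][140:360,240:480],None,fx=2.7,fy=2.7,interpolation=cv2.INTER_CUBIC); cv2.imwrite("pics/s3c.png",c[:,:,::-1])
print([(w(p,d["position"]),d["conf"]) for d in manip.tip_of(p,"shaker_mouth")[:2]], TC-.022*ex+.05*ey)
for t in(.32,.38,.42): print(t,row(*pour(-.022,.05,.062,t)))
```

```text
t 6.2 p [ 0.446 -0.38   0.265] q [ 1.016  0.483 -0.499  1.615  0.215  1.307  1.415] F [ 0.507 -0.143 -1.516] w 0.015 g 58.78775238990784 ya 0.9497482456349191 tool z [-0.162  0.117 -0.98 ] gp [ 0.42  -0.362  0.114]
blob [335.7 245.4] area 120 tray xy mm [-108.  112.]
blob [333.8 269.6] area 17 tray xy mm [-65.  59.]
blob [346.4 268.5] area 19 tray xy mm [-48.  80.]
[(array([ 0.455, -0.392,  0.067]), 0.98)] [ 0.456 -0.388  0.   ]
0.32 [0.0007, 0.1202, -0.0009, -0.025, -0.0001, 0.0019]
0.38 [0.0007, 0.1802, -0.0009, -0.0368, -0.0001, 0.0005]
0.42 [0.0007, 0.2202, -0.0009, -0.0447, -0.0001, -0.0]
```

View pics/s3c.png

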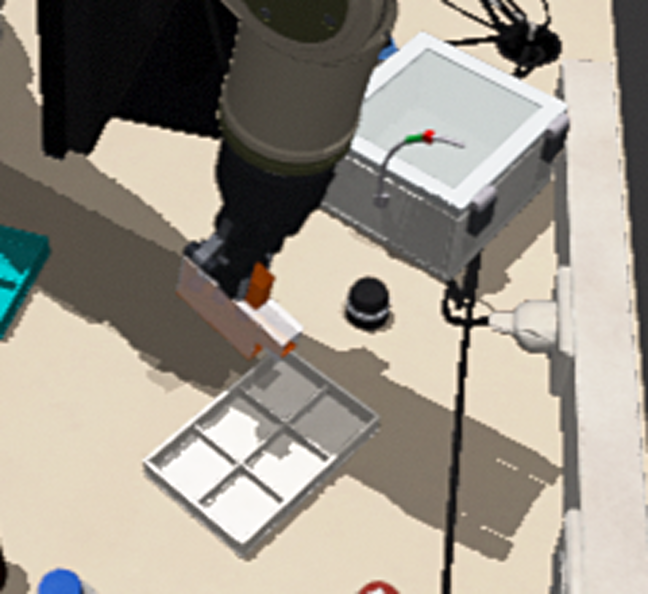

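The crop shows the mouth at (285,345) over the tray's +y row, with the tray still empty. The net puts the mouth at (0.455,-0.392), which matches the target. I'll tip slowly for the first pair.

move_arm(
  plan=[0, 0.06, 0, -0.013, 0, 0.002, 0.01, 0, 0.12, 0, -0.025, 0, 0.002, 0.01, 0, 0.135, 0, -0.028, 0, 0.0015, 0.01, 0, 0.15, 0, -0.031, 0, 0.001, 0.01, 0, 0.165, 0, -0.034, 0, 0.001, 0.01, 0, 0.18, 0, -0.037, 0, 0.0005, 0.01, 0, 0.19, 0, -0.039, 0, 0.0005, 0.01, 0, 0.2, 0, -0.041, 0, 0, 0.01, 0, 0.2, 0, -0.041, 0, 0, 0.01, 0, 0.2, 0, -0.041, 0, 0, 0.01, 0, 0.2, 0, -0.041, 0, 0, 0.01, 0, 0.2, 0, -0.041, 0, 0, 0.01],
)

```text
clock: 7.8
position: [0.478, -0.4032, 0.2587]
ee_rot: [0.3, 0.933, 0.061, -0.189]
ft_force: [-0.1, 1.3, -1.2]
grip_width: 0.176
grasp_force: 58.9
```

Run:
```python
from h import *
st(); p=manip.camera("side"); save(p,"s4.png"); beads(p)
print([(w(p,d["position"]),round(d["conf"],2)) for l in range(6) for d in manip.tip_of(p,f"bead{l}_center")[:6]][:8])
for a in((.05,.062,.35),(.05,.062,.44),(.0,.062,.35),(.0,.062,.44),(.0,.062,.49)): print(a,row(*pour(-.022,*a)))
```

```text
t 7.8 p [ 0.478 -0.403  0.259] q [ 0.95   0.64  -0.468  1.414  0.229  1.552  1.406] F [-0.144  1.251 -1.23 ] w 0.015 g 58.8574343919754 ya 0.949613198382924 tool z [-0.317  0.227 -0.921] gp [ 0.429 -0.368  0.116]
blob [339.2 249. ] area 83 tray xy mm [-96. 109.]
blob [332.3 268.3] area 7 tray xy mm [-70.  60.]
blob [345.6 271.1] area 7 tray xy mm [-44.  73.]
blob [348.1 285.7] area 50 tray xy mm [-15.  49.]
[(array([ 0.511, -0.596, -0.003]), 0.48), (array([ 0.469, -0.394,  0.011]), 0.48), (array([ 0.454, -0.391,  0.006]), 0.61)]
(0.05, 0.062, 0.35) [0.0006, -0.0501, -0.001, 0.0098, -0.0, 0.0034]
(0.05, 0.062, 0.44) [0.0006, 0.0399, -0.001, -0.0074, -0.0, -0.0014]
(0.0, 0.062, 0.35) [0.0006, -0.0501, -0.001, 0.0097, -0.05, 0.0034]
(0.0, 0.062, 0.44) [0.0006, 0.0399, -0.001, -0.0074, -0.05, -0.0014]
(0.0, 0.062, 0.49) [0.0007, 0.0899, -0.001, -0.0171, -0.05, -0.0034]
```

```bash
cat >> h.py <<'E'
def show(p,x0,x1,y0,y1):
    hsv=cv2.cvtColor(p["color"],cv2.COLOR_RGB2HSV).astype(int)[y0:y1,x0:x1]
    for k,r in enumerate(hsv): print(y0+k,"".join("#" if s>110 and v>50 and (h<18 or h>172) else ("+" if s>60 and v>40 and (h<18 or h>172) else ".") for h,s,v in r))
E
python3 - <<'E'
from h import *
p={"color":cv2.imread("pics/s4.png")[:,:,::-1].copy()}
show(p,325,375,262,300)
E
```

```text
262 ++++++++++++......................................
263 +++++++++++++.....................................
264 ++++++++++.+++....................................
265 +++++++++.+++++...................................
266 ++++++++++++++++..................................
267 +#++++++##...++++.................................
268 .+#++++##+...++++.................................
269 ..++++##+......+++....+#+.........................
270 ...+++#+........+++...#+..........................
271 .................+++##+...........................
272 ..................+##+............................
273 ..................+#..............................
274 ..................................................
275 ..................................................
276 ..................................................
277 ..................................................
278 ..................................................
279 ..................................................
280 ..................................................
281 ..................................................

[... 289 characters left out ...]
.........+#########+....................
288 .......................+#####.....................
289 ........................####......................
290 ........................+#+.......................
291 ..................................................
292 ..................................................
293 ..................................................
294 ..................................................
295 ..................................................
296 ..................................................
297 ..................................................
298 ..................................................
299 ..................................................
```

Two touching beads sit in the +y row, at about (346,284) and (352,287). Next is the middle row.

move_arm(
  plan=[0, -0.05, 0, 0.01, -0.006, 0.003, 0.01, 0, -0.05, 0, 0.01, -0.018, 0.003, 0.01, 0, -0.05, 0, 0.01, -0.032, 0.003, 0.01, 0, -0.05, 0, 0.01, -0.044, 0.003, 0.01, 0, -0.05, 0, 0.01, -0.05, 0.003, 0.01, 0, 0, 0, 0, -0.05, 0, 0.01, 0, 0.03, 0, -0.0055, -0.05, -0.001, 0.01, 0, 0.05, 0, -0.009, -0.05, -0.002, 0.01, 0, 0.07, 0, -0.013, -0.05, -0.003, 0.01, 0, 0.085, 0, -0.016, -0.05, -0.003, 0.01, 0, 0.085, 0, -0.016, -0.05, -0.003, 0.01, 0, 0.085, 0, -0.016, -0.05, -0.003, 0.01],
)

```text
clock: 9.65
position: [0.4619, -0.4531, 0.2552]
ee_rot: [0.297, 0.924, 0.073, -0.229]
ft_force: [-0.1, 0.7, -2.1]
grip_width: 0.18
grasp_force: 58.9
```

Run:
```python
from h import *
st(); p=manip.camera("side"); save(p,"s5.png"); beads(p); show(p,295,380,270,345)
print([(w(p,d["position"]),round(d["conf"],2)) for d in manip.tip_of(p,f"bead0_center")[:8]])
for a in((.0,.062,.50),(.0,.062,.53),(.0,.062,.44),(-.05,.062,.44),(-.05,.062,.53),(-.05,.062,.62),(-.05,.062,.7)): print(a,row(*pour(-.022,*a)))
```

```text
t 9.65 p [ 0.462 -0.453  0.255] q [ 0.974  0.712 -0.431  1.311  0.253  1.664  1.478] F [-0.092  0.655 -2.122] w 0.0154 g 58.855220675468445 ya 0.9496590354355061 tool z [-0.379  0.271 -0.885] gp [ 0.403 -0.411  0.118]
blob [322.3 265. ] area 68 tray xy mm [-92.  52.]
blob [348.  285.8] area 48 tray xy mm [-15.  49.]
blob [330.1 285.6] area 7 tray xy mm [-43.  24.]
blob [360.5 295.5] area 32 tray xy mm [19. 48.]
270 .....#+++++++++.+++....+##+..........................................................
271 .....+#+++++++++++++.................................................................
272 ......#++++++++++++++................................................................
273 .......+++++++++++++++...............................................................
274 .........+++++++++++++...............................................................
275 .........++++++++++++++..............................................................
276 .........+#+++++++++++++.............................................................
277 ..........+#+++++++++++++..........................
[... 5904 characters left out ...]
......................................................................
344 .....................................................................................
[(array([ 0.556, -0.149,  0.002]), 0.44)]
(0.0, 0.062, 0.5) [0.0006, 0.0152, -0.001, -0.0032, 0.0001, -0.0009]
(0.0, 0.062, 0.53) [0.0006, 0.0452, -0.001, -0.0089, 0.0001, -0.0022]
(0.0, 0.062, 0.44) [0.0006, -0.0448, -0.001, 0.0083, 0.0001, 0.0024]
(-0.05, 0.062, 0.44) [0.0006, -0.0448, -0.001, 0.0082, -0.0499, 0.0024]
(-0.05, 0.062, 0.53) [0.0006, 0.0452, -0.001, -0.009, -0.0499, -0.0023]
(-0.05, 0.062, 0.62) [0.0007, 0.1352, -0.001, -0.0265, -0.0499, -0.0054]
(-0.05, 0.062, 0.7) [0.0007, 0.2152, -0.0009, -0.0423, -0.0499, -0.0068]
```

Three beads are in the +y row, the third at (360,295), and none in the middle row yet. I'll tip a little more over the middle row.

move_arm(
  plan=[0, 0.01, 0, -0.002, 0, -0.0005, 0.01, 0, 0.02, 0, -0.004, 0, -0.001, 0.01, 0, 0.03, 0, -0.006, 0, -0.0015, 0.01, 0, 0.03, 0, -0.006, 0, -0.0015, 0.01, 0, 0.03, 0, -0.006, 0, -0.0015, 0.01, 0, 0.03, 0, -0.006, 0, -0.0015, 0.01],
)

```text
clock: 10.5
position: [0.4668, -0.4566, 0.2537]
ee_rot: [0.296, 0.921, 0.078, -0.242]
ft_force: [-0.0, 0.1, -1.2]
grip_width: 0.178
grasp_force: 58.9
```

Run:
```python
from h import *
st(); p=manip.camera("side"); save(p,"s6.png"); beads(p)
for a in((.0,.062,.44),(-.05,.062,.44),(-.05,.062,.53),(-.05,.062,.62),(-.05,.062,.7)): print(a,row(*pour(-.022,*a)))
```

```text
t 10.5 p [ 0.467 -0.457  0.254] q [ 0.963  0.737 -0.426  1.278  0.255  1.702  1.478] F [-0.044  0.089 -1.242] w 0.0152 g 58.90765964984894 ya 0.9496343151778301 tool z [-0.4    0.287 -0.87 ] gp [ 0.405 -0.412  0.119]
blob [322.8 265.9] area 58 tray xy mm [-89.  51.]
blob [347.9 285.7] area 47 tray xy mm [-16.  48.]
blob [360.4 295.5] area 31 tray xy mm [19. 48.]
blob [348.7 314.2] area 59 tray xy mm [31. -2.]
(0.0, 0.062, 0.44) [0.0006, -0.0749, -0.0009, 0.0142, 0.0, 0.0043]
(-0.05, 0.062, 0.44) [0.0006, -0.0749, -0.0009, 0.0142, -0.05, 0.0043]
(-0.05, 0.062, 0.53) [0.0007, 0.0151, -0.0009, -0.0028, -0.05, -0.0009]
(-0.05, 0.062, 0.62) [0.0007, 0.1051, -0.0008, -0.0203, -0.05, -0.0046]
(-0.05, 0.062, 0.7) [0.0008, 0.1851, -0.0008, -0.036, -0.0499, -0.0065]
```

Run:
```python
from h import *
p={"color":cv2.imread("pics/s6.png")[:,:,::-1].copy()}
show(p,335,365,305,324)
for a in((.0,.066,.38),(-.05,.066,.38),(-.05,.066,.53),(-.05,.066,.62),(-.05,.066,.75)): print(a,row(*pour(-.03,*a)))
```

```text
305 ..............................
306 ..............................
307 ..............................
308 ..............................
309 ..............................
310 ..........+###................
311 .........+#####...............
312 .........#######..............
313 .........#######..............
314 .........##########...........
315 .........+##########..........
316 ...........#########..........
317 ..............+####...........
318 ..............+###............
319 ...............#+.............
320 ..............................
321 ..............................
322 ..............................
323 ..............................
(0.0, 0.066, 0.38) [0.0006, -0.1349, -0.0009, 0.0342, -0.0, 0.0091]
(-0.05, 0.066, 0.38) [0.0006, -0.1349, -0.0009, 0.0342, -0.05, 0.009]
(-0.05, 0.066, 0.53) [0.0007, 0.0151, -0.0009, 0.0061, -0.05, -0.0005]
(-0.05, 0.066, 0.62) [0.0007, 0.1051, -0.0008, -0.0114, -0.05, -0.0041]
(-0.05, 0.066, 0.75) [0.0008, 0.2351, -0.0008, -0.0369, -0.0499, -0.0066]
```

Two beads are in the middle row and one is left in the shaker. I'll tilt back, shift gently to the −y row and tip out the last one.

move_arm(
  plan=[0, -0.07, 0, 0.02, 0, 0.005, 0.01, 0, -0.135, 0, 0.034, -0.003, 0.009, 0.01, 0, -0.135, 0, 0.034, -0.012, 0.009, 0.01, 0, -0.135, 0, 0.034, -0.025, 0.009, 0.01, 0, -0.135, 0, 0.034, -0.038, 0.009, 0.01, 0, -0.135, 0, 0.034, -0.047, 0.009, 0.01, 0, -0.135, 0, 0.034, -0.05, 0.009, 0.01, 0, -0.06, 0, 0.02, -0.05, 0.004, 0.01, 0, 0.015, 0, 0.006, -0.05, 0, 0.01, 0, 0.045, 0, 0, -0.05, -0.002, 0.01, 0, 0.075, 0, -0.006, -0.05, -0.003, 0.01, 0, 0.105, 0, -0.0115, -0.05, -0.004, 0.01],
)

```text
clock: 12.05
position: [0.4478, -0.5043, 0.2513]
ee_rot: [0.291, 0.907, 0.094, -0.291]
ft_force: [-0.3, -0.0, -1.5]
grip_width: 0.177
grasp_force: 58.9
```

move_arm(
  plan=[0, 0, 0, 0, 0, 0, 0.01, 0, 0.03, 0, -0.006, 0, -0.001, 0.01, 0, 0.06, 0, -0.012, 0, -0.001, 0.01, 0, 0.06, 0, -0.012, 0, -0.001, 0.01, 0, 0.06, 0, -0.012, 0, -0.001, 0.01],
)

```text
clock: 12.68
position: [0.456, -0.5102, 0.2452]
ee_rot: [0.288, 0.898, 0.102, -0.318]
ft_force: [-0.1, -0.3, -0.2]
grip_width: 0.176
grasp_force: 58.9
```

Run:
```python
from h import *
st(); p=manip.camera("side"); save(p,"s7.png"); beads(p)
c=cv2.resize(p["color"][180:400,240:480],None,fx=2.7,fy=2.7,interpolation=cv2.INTER_CUBIC); cv2.imwrite("pics/s7c.png",c[:,:,::-1])
```

```text
t 12.675 p [ 0.456 -0.51   0.245] q [ 0.959  0.866 -0.374  1.099  0.29   1.907  1.556] F [-0.078 -0.342 -0.196] w 0.015 g 58.929811120033264 ya 0.9497223415816062 tool z [-0.511  0.366 -0.778] gp [ 0.377 -0.454  0.125]
blob [348.1 286.3] area 38 tray xy mm [-14.  48.]
blob [360.5 295.2] area 28 tray xy mm [19. 48.]
blob [347.6 311.6] area 81 tray xy mm [26.  1.]
```

View pics/s7c.png

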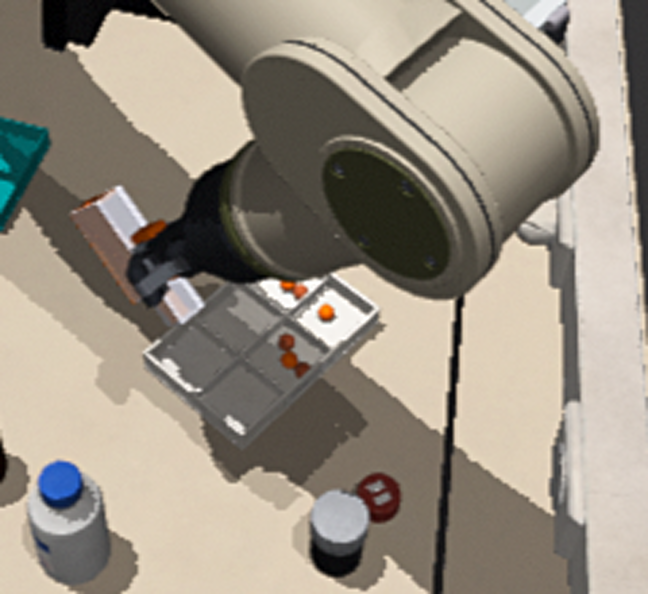

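The crop shows all six beads in the tray: (289,285), (300,290) and (326,312) in the +y row, and (287,341), (289,359) and (301,370) in the middle row. The last bead rolled out early, so the −y row is empty and I need to move one bead by hand.

Step 2 must not already be met when step 1 completes, so I can't stand the shaker on the worktop yet. I'll park it on the closed box's cover, at about z 0.09, and pick up the single bead at (326,312).

Run:
```python
from h import *
st(); 
print(row([.43,-.46,.40],ori(.95))); print(row([.556,-.151,.41],ori(.95)))
```

```text
t 12.725 p [ 0.456 -0.51   0.245] q [ 0.959  0.866 -0.374  1.099  0.29   1.907  1.556] F [ 0.631  0.263 -1.803] w 0.0151 g 58.929691314697266 ya 0.9496666504252352 tool z [-0.511  0.366 -0.778] gp [ 0.377 -0.454  0.125]
[0.0003, -0.6798, -0.0003, 0.1363, 0.0258, -0.0887]
[0.0003, -0.6798, -0.0003, 0.2027, 0.3504, -0.0478]
```

move_arm(
  plan=[0, -0.15, 0, 0.04, 0.005, -0.03, 0.01, 0, -0.32, 0, 0.085, 0.015, -0.06, 0.01, 0, -0.5, 0, 0.12, 0.025, -0.085, 0.01, 0, -0.68, 0, 0.137, 0.05, -0.09, 0.01, 0, -0.68, 0, 0.147, 0.1, -0.085, 0.01, 0, -0.68, 0, 0.16, 0.155, -0.075, 0.01, 0, -0.68, 0, 0.172, 0.21, -0.066, 0.01, 0, -0.68, 0, 0.183, 0.265, -0.06, 0.01, 0, -0.68, 0, 0.193, 0.31, -0.053, 0.01, 0, -0.68, 0, 0.2, 0.34, -0.049, 0.01, 0, -0.68, 0, 0.203, 0.35, -0.048, 0.01, 0, -0.68, 0, 0.203, 0.35, -0.048, 0.01],
)

```text
clock: 14.22
position: [0.5556, -0.1516, 0.4105]
ee_rot: [0.305, 0.952, -0.0, 0.0]
ft_force: [0.4, -0.4, -1.3]
grip_width: 0.175
grasp_force: 58.8
```

Run:
```python
from h import *
st(); p=manip.camera("side"); print(row([.556,-.151,.34],ori(.95)))
q=manip.camera("top"); save(q,"t8.png"); save(p,"s8.png"); beads(p); beads(q)
```

```text
t 14.225 p [ 0.556 -0.152  0.411] q [ 0.74   0.289 -0.668  1.559  0.182  1.357  1.004] F [ 0.408 -0.413 -1.286] w 0.0149 g 58.80468785762787 ya 0.9499113436952956 tool z [ 0. -0. -1.] gp [ 0.556 -0.152  0.256]
[-0.0006, 0.0002, -0.0017, 0.0005, 0.0017, 0.0703]
blob [347.9 285.6] area 45 tray xy mm [-16.  49.]
blob [360.5 295.2] area 28 tray xy mm [19. 48.]
blob [347.4 311.2] area 75 tray xy mm [25.  1.]
blob [350.  213.5] area 12 tray xy mm [15. 50.]
blob [370.9 221.9] area 23 tray xy mm [28.  0.]
blob [340.9 225. ] area 22 tray xy mm [-19.  51.]
blob [363.2 224.8] area 6 tray xy mm [12. 10.]
```

move_arm(
  plan=[0, 0, 0, 0, 0, 0.04, 0.01, 0, 0, 0, 0, 0, 0.065, 0.01, 0, 0, 0, 0, 0, 0.075, 0.01, 0, 0, 0, 0, 0, 0.08, 0.01, 0, 0, 0, 0, 0, 0.08, 0.01],
)

```text
clock: 14.95
position: [0.5559, -0.1517, 0.3309]
ee_rot: [0.306, 0.952, 0.0, 0.0]
ft_force: [-1.0, 0.4, -1.0]
grip_width: 0.177
grasp_force: 58.9
```

move_arm(
  plan=[0, 0, 0, 0, 0, 0.0015, 0.01, 0, 0, 0, 0, 0, 0.003, 0.01, 0, 0, 0, 0, 0, 0.003, 0.01],
)

```text
clock: 15.32
position: [0.5558, -0.1513, 0.3274]
ee_rot: [0.306, 0.952, 0.0, 0.0]
ft_force: [0.5, -0.1, -0.4]
grip_width: 0.179
grasp_force: 58.9
```

move_arm(
  plan=[0, 0, 0, 0, 0, 0.002, 0.01, 0, 0, 0, 0, 0, 0.004, 0.01, 0, 0, 0, 0, 0, 0.004, 0.01],
)

```text
clock: 15.7
position: [0.556, -0.151, 0.3254]
ee_rot: [0.306, 0.952, -0.0, 0.001]
ft_force: [-6.3, 1.6, 17.2]
grip_width: 0.179
grasp_force: 61.6
```

Contact is at an underside height of about 0.091 m, which is on the cover. I'll back off 2 mm, open and lift.

move_arm(
  plan=[0, 0, 0, 0, 0, -0.002, 0.01, 0, 0, 0, 0, 0, -0.002, 0.05, 0, 0, 0, 0, 0, -0.002, 0.05, 0, 0, 0, 0, 0, -0.002, 0.05, 0, 0, 0, 0, 0, -0.04, 0.05, 0, 0, 0, 0, 0, -0.08, 0.05],
)

```text
clock: 16.45
position: [0.5556, -0.1514, 0.4038]
ee_rot: [0.306, 0.952, 0.0, -0.001]
ft_force: [0.6, -0.3, 0.2]
grip_width: 0.586
grasp_force: 0.0
```

Run:
```python
from h import *
from scipy.optimize import least_squares
st()
t=manip.camera("top"); s=manip.camera("side"); save(t,"t9.png"); save(s,"s9.png")
print([(w(s,d["position"]),d["conf"]) for d in manip.tip_of(s,"shaker")[:2]])
print([(w(p,d["position"]),d["conf"]) for p in (t,s) for d in manip.tip_of(p,"tray")[:2]])
# tray fit: project rectangular outline at z=.021 against mask of white tray (silhouette) edges: maximise gradient
def edgecost(p,v,z=.021):
    pass
for p in(t,s):
    d=[d for d in manip.silhouettes(p,"tray") if d["pixels"][230 if p is t else 307,362 if p is t else 338]]
    m=d[0]["pixels"]
    def iou(v):
        c,sn=np.cos(v[2]),np.sin(v[2])
        P=[]
        for z in(0,.021):
            for i,j in((1,1),(-1,1),(-1,-1),(1,-1)):
                P.append(px(p,[v[0]+c*i*.05-sn*j*.075,v[1]+sn*i*.05+c*j*.075,z]))
        h=cv2.convexHull(np.float32(P)*16).astype(np.int32)
        q=np.zeros(m.shape,np.uint8); cv2.fillPoly(q,[h],1,cv2.LINE_8,4); q=q>0
        return -(q&m).sum()/(q|m).sum()
    from scipy.optimize import minimize
    r=minimize(iou,[.445,-.441,-.62],method="Nelder-Mead",options=dict(initial_simplex=[[.445,-.441,-.62],[.452,-.441,-.62],[.445,-.434,-.62],[.445,-.441,-.56]]))
    print(r.x,r.fun)
for p in(t,s): beads(p)
```

```text
t 16.45 p [ 0.556 -0.151  0.404] q [ 0.74   0.293 -0.668  1.568  0.184  1.346  1.001] F [ 0.65  -0.298  0.161] w 0.0501 g 0.0 ya 0.9498026893669836 tool z [-0.001  0.001 -1.   ] gp [ 0.555 -0.151  0.249]
[(array([ 0.553, -0.151,  0.089]), 0.81)]
[(array([ 0.448, -0.438,  0.001]), 0.74), (array([ 0.158, -0.298,  0.005]), 0.74), (array([ 0.157, -0.3  ,  0.   ]), 0.85), (array([ 0.445, -0.438,  0.002]), 0.63)]
[ 0.441 -0.438 -0.6  ] -0.9395029431000654
[ 0.444 -0.44  -0.633] -0.8954265846483017
blob [350.  213.5] area 12 tray xy mm [15. 50.]
blob [370.9 221.9] area 23 tray xy mm [28.  0.]
blob [340.8 225. ] area 22 tray xy mm [-20.  51.]
blob [363.3 225. ] area 7 tray xy mm [11. 10.]
blob [347.8 285.6] area 46 tray xy mm [-16.  49.]
blob [360.5 295.2] area 28 tray xy mm [19. 48.]
blob [347.4 311.2] area 75 tray xy mm [25.  1.]
```

Run:
```python
from h import *
P=TC+.0175*ex+.050*ey; print(P)
print(row(P+[0,0,.36],ori(.952))); print(row(P+[0,0,.21],ori(.952)))
```

```text
[ 0.488 -0.41   0.   ]
[-0.0004, -0.0018, -0.0024, -0.0962, -0.2497, 0.042]
[-0.0004, -0.0018, -0.0024, -0.0965, -0.2497, 0.192]
```

move_arm(
  plan=[0, 0, 0, -0.015, -0.04, 0.005, 0.018, 0, 0, 0, -0.035, -0.09, 0.015, 0.018, 0, 0, 0, -0.055, -0.145, 0.03, 0.018, 0, 0, 0, -0.078, -0.2, 0.042, 0.018, 0, 0, 0, -0.092, -0.24, 0.06, 0.018, 0, 0, 0, -0.0962, -0.25, 0.1, 0.018, 0, 0, 0, -0.0962, -0.25, 0.15, 0.018, 0, 0, 0, -0.0962, -0.25, 0.185, 0.018, 0, 0, 0, -0.0962, -0.25, 0.192, 0.018, 0, 0, 0, -0.0962, -0.25, 0.192, 0.018],
)

```text
clock: 18.05
position: [0.4887, -0.4106, 0.2116]
ee_rot: [0.306, 0.952, 0.0, -0.0]
ft_force: [0.6, 0.1, 0.8]
grip_width: 0.21
grasp_force: 0.0
```

Run:
```python
from h import *
st(); s=manip.camera("side"); save(s,"s10.png"); t=manip.camera("top"); save(t,"t10.png")
c=cv2.resize(s["color"][205:345,280:420],None,fx=4.2,fy=4.2,interpolation=cv2.INTER_CUBIC); cv2.imwrite("pics/s10c.png",c[:,:,::-1])
beads(s)
P=TC+.0175*ex+.050*ey; print(row(P+[0,0,.21],ori(.952)))
for y in(.0275,.0735): print(px(s,TC+.0175*ex+y*ey+[0,0,.016]))
```

```text
t 18.05 p [ 0.489 -0.411  0.212] q [ 0.995  0.578 -0.487  1.595  0.3    1.044  1.373] F [0.564 0.061 0.756] w 0.018 g 0.0 ya 0.9498068531718596 tool z [-0.  0. -1.] gp [ 0.489 -0.411  0.057]
blob [347.3 285.8] area 37 tray xy mm [-16.  47.]
blob [360.4 295.5] area 28 tray xy mm [19. 48.]
blob [347.4 311.2] area 73 tray xy mm [25.  2.]
[0.0001, 0.0022, -0.0023, 0.0009, -0.0001, 0.0029]
[353.397 299.231]
[368.204 285.589]
```

View pics/s10c.png

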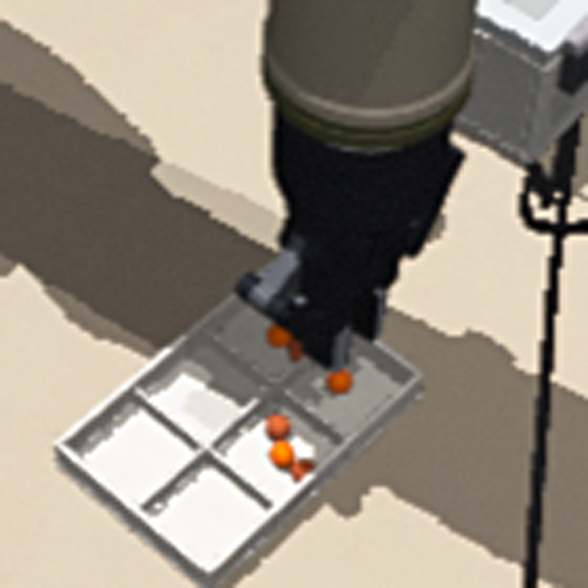

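The crop shows the fingers above the well with the lone bead at (340,382), and the finger tips look slim. I'll descend carefully.

move_arm(
  plan=[0, 0, 0, 0.001, 0, 0.015, 0.018, 0, 0, 0, 0.001, 0, 0.022, 0.018, 0, 0, 0, 0.001, 0, 0.026, 0.018, 0, 0, 0, 0.001, 0, 0.026, 0.018],
)

```text
clock: 18.65
position: [0.4874, -0.4104, 0.185]
ee_rot: [0.306, 0.952, -0.0, -0.0]
ft_force: [-1.2, -1.4, -0.9]
grip_width: 0.211
grasp_force: 0.7
```

move_arm(
  plan=[0, 0, 0, 0, 0, 0.003, 0.018, 0, 0, 0, 0, 0, 0.006, 0.018, 0, 0, 0, 0, 0, 0.006, 0.018],
)

```text
clock: 19.02
position: [0.4874, -0.4105, 0.1793]
ee_rot: [0.306, 0.952, -0.0, 0.0]
ft_force: [-1.6, -3.7, 1.2]
grip_width: 0.21
grasp_force: 1.7
```

Run:
```python
from h import *
st(); s=manip.camera("side"); save(s,"s11.png"); beads(s); show(s,345,378,275,308)
```

```text
t 19.025 p [ 0.487 -0.411  0.179] q [ 0.987  0.616 -0.473  1.615  0.321  0.989  1.359] F [-1.578 -3.7    1.162] w 0.0179 g 1.734459400177002 ya 0.9490293662999767 tool z [-0. -0. -1.] gp [ 0.487 -0.411  0.024]
blob [362.4 294.5] area 10 tray xy mm [21. 52.]
blob [347.9 311.1] area 75 tray xy mm [26.  2.]
275 .................................
276 .................................
277 .................................
278 .................................
279 .................................
280 .................................
281 .................................
282 .................................
283 .................................
284 .................................
285 .................................
286 .................................
287 .................................
288 .................................
289 .................................
290 .................................
291 .................................
292 .................#...............
293 .................##..............
294 .................##+.............
295 ................+##..............
296 ................+##..............
297 ................+#+..............
298 .................................
299 .................................
300 .................................
301 .................................
302 .................................
303 ++...............................
304 ####.............................
305 ####+............................
306 ####+............................
307 ####+............................
```

The bead is visible between the fingers. Closing gently.

move_arm(
  plan=[0, 0, 0, 0, 0, 0, 0.008, 0, 0, 0, 0, 0, 0, 0.008, 0, 0, 0, 0, 0, 0, 0.008, 0, 0, 0, 0, 0, 0, 0.008],
  squeeze=25,
)

```text
clock: 19.58
position: [0.4879, -0.4096, 0.1792]
ee_rot: [0.305, 0.952, 0.0, -0.0]
ft_force: [-0.5, -0.2, 0.2]
grip_width: 0.122
grasp_force: 24.3
```

It is gripping at about the bead's size. Lifting.

move_arm(
  plan=[0, 0, 0, 0, 0, -0.01, 0.008, 0, 0, 0, 0, 0, -0.03, 0.008, 0, 0, 0, 0, 0, -0.05, 0.008, 0, 0, 0, 0, 0, -0.05, 0.008],
)

```text
clock: 20.08
position: [0.4884, -0.4105, 0.2322]
ee_rot: [0.306, 0.952, -0.001, 0.002]
ft_force: [0.3, 0.9, -0.2]
grip_width: 0.119
grasp_force: 24.4
```

Run:
```python
from h import *
st(); s=manip.camera("side"); save(s,"s12.png"); beads(s); show(s,335,385,260,300)
P=TC+.022*ex-.0505*ey; print(row(P+[0,0,.23],ori(.95)),row(P+[0,0,.19],ori(.95)))
print([(w(s,d["position"]),d["conf"]) for d in manip.tip_of(s,"tray")[:2]])
```

```text
t 20.075 p [ 0.488 -0.411  0.232] q [ 1.001  0.552 -0.495  1.585  0.288  1.073  1.381] F [ 0.254  0.912 -0.228] w 0.0102 g 24.365250170230865 ya 0.949455232904945 tool z [ 0.003 -0.003 -1.   ] gp [ 0.489 -0.411  0.077]
blob [365.5 280. ] area 6 tray xy mm [ 1. 84.]
blob [348.2 285.4] area 55 tray xy mm [-16.  49.]
blob [347.9 310.8] area 71 tray xy mm [25.  3.]
260 ..................................................
261 ..................................................
262 ..................................................
263 ..................................................
264 ..................................................
265 ..................................................
266 ..................................................
267 ..................................................
268 ..................................................
269 ..................................................
270 ..................................................
271 ..................................................
272 ..................................................
273 .................
[... 951 characters left out ...]
.................
291 ..................................................
292 ..................................................
293 ..................................................
294 ..................................................
295 ..................................................
296 ..................................................
297 ..................................................
298 ..................................................
299 ..................................................
[-0.0002, 0.0022, -0.0005, -0.005, -0.1005, 0.0008] [-0.0002, 0.0022, -0.0005, -0.0049, -0.1004, 0.0408]
[(array([ 0.444, -0.438,  0.002]), 0.92), (array([ 0.154, -0.3  , -0.003]), 0.82)]
```

The bead came up with the fingers, at (365,280). I'll carry it to the −y row and lower it in.

move_arm(
  plan=[0, 0, 0, 0, -0.02, 0, 0.008, 0, 0, 0, -0.002, -0.05, 0, 0.008, 0, 0, 0, -0.004, -0.085, 0, 0.008, 0, 0, 0, -0.005, -0.1, 0.005, 0.008, 0, 0, 0, -0.005, -0.1, 0.025, 0.008, 0, 0, 0, -0.005, -0.1, 0.04, 0.008, 0, 0, 0, -0.005, -0.1, 0.046, 0.008, 0, 0, 0, -0.005, -0.1, 0.046, 0.008, 0, 0, 0, -0.005, -0.1, 0.046, 0.02, 0, 0, 0, -0.005, -0.1, 0.046, 0.02, 0, 0, 0, -0.005, -0.1, 0.046, 0.02],
)

```text
clock: 21.55
position: [0.434, -0.494, 0.1837]
ee_rot: [0.305, 0.952, 0.0, 0.0]
ft_force: [1.4, 2.4, 1.3]
grip_width: 0.232
grasp_force: 1.4
```

move_arm(
  plan=[0, 0, 0, 0, 0, -0.012, 0.02, 0, 0, 0, 0, 0, -0.05, 0.02, 0, 0, 0, 0, 0, -0.1, 0.02, 0, 0, 0, 0.02, 0.03, -0.16, 0.05, 0, 0, 0, 0.04, 0.08, -0.215, 0.06],
)

```text
clock: 22.18
position: [0.4433, -0.4207, 0.3856]
ee_rot: [0.307, 0.952, -0.001, 0.001]
ft_force: [0.9, -1.0, 0.4]
grip_width: 0.651
grasp_force: 0.0
```

Run:
```python
from h import *
st(); s=manip.camera("side"); save(s,"s13.png"); beads(s)
c=cv2.resize(s["color"][160:400,220:480],None,fx=2.3,fy=2.3,interpolation=cv2.INTER_CUBIC); cv2.imwrite("pics/s13c.png",c[:,:,::-1])
t=manip.camera("top"); save(t,"t13.png")
print([(w(p,d["position"]),d["conf"]) for p in(s,t) for l in("shaker","shaker_fin") for d in manip.tip_of(p,l)[:1]])
print(row([.5558,-.1513,.42],ori(.95)),row([.5558,-.1513,.328],ori(.95)))
```

```text
t 22.175 p [ 0.443 -0.421  0.386] q [ 1.104  0.361 -0.534  1.505  0.187  1.325  1.5  ] F [ 0.95  -1.025  0.371] w 0.0556 g 0.0 ya 0.946706876232805 tool z [ 0.001 -0.002 -1.   ] gp [ 0.443 -0.421  0.231]
blob [348.1 285.6] area 51 tray xy mm [-16.  49.]
blob [347.9 311.2] area 71 tray xy mm [26.  2.]
blob [328.9 327.6] area 27 tray xy mm [ 24. -51.]
[(array([ 0.556, -0.151,  0.087]), 0.68), (array([ 0.555, -0.155,  0.166]), 0.96), (array([ 0.56, -0.15,  0.09]), 0.95), (array([ 0.556, -0.148,  0.158]), 0.7)]
[-0.0007, -0.0009, -0.0019, 0.0662, 0.285, -0.0381] [-0.0007, -0.0009, -0.0019, 0.0661, 0.285, 0.0539]
```

View pics/s13c.png

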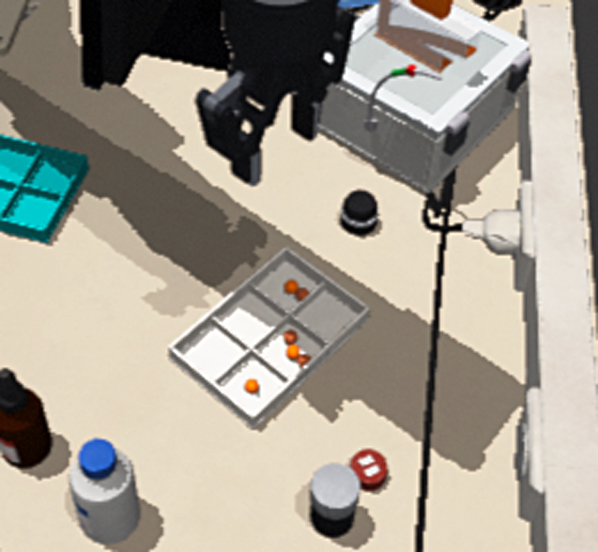

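The crop shows the rows holding 2, 3 and 1 beads: (291,287) and (302,294), then (290,338), (293,352) and (303,358), then (251,386). The shaker is standing on the cover, so I'll fetch it.

move_arm(
  plan=[0, 0, 0, 0.012, 0.05, -0.02, 0.06, 0, 0, 0, 0.025, 0.105, -0.035, 0.06, 0, 0, 0, 0.04, 0.165, -0.038, 0.06, 0, 0, 0, 0.053, 0.225, -0.038, 0.06, 0, 0, 0, 0.063, 0.27, -0.038, 0.06, 0, 0, 0, 0.066, 0.285, -0.03, 0.06, 0, 0, 0, 0.066, 0.285, 0.005, 0.06, 0, 0, 0, 0.066, 0.285, 0.04, 0.06, 0, 0, 0, 0.066, 0.285, 0.054, 0.06, 0, 0, 0, 0.066, 0.285, 0.054, 0.06, 0, 0, 0, 0.066, 0.285, 0.054, 0.01, 0, 0, 0, 0.066, 0.285, 0.054, 0.01],
  squeeze=60,
)

```text
clock: 23.98
position: [0.5567, -0.1504, 0.3297]
ee_rot: [0.306, 0.952, 0.0, 0.001]
ft_force: [-0.3, -0.6, -0.1]
grip_width: 0.282
grasp_force: 0.0
```

move_arm(
  plan=[0, 0, 0, 0, 0, 0, 0.01, 0, 0, 0, 0, 0, 0, 0.01],
)

```text
clock: 24.22
position: [0.5566, -0.1503, 0.3295]
ee_rot: [0.306, 0.952, -0.0, 0.001]
ft_force: [-1.2, 0.1, 4.9]
grip_width: 0.173
grasp_force: 59.9
```

Run:
```python
from h import *
st()
print(row([.5558,-.1513,.42],ori(.95)),row([.385,-.27,.40],ori(.95)), row([.385,-.27,.239],ori(.95)))
```

```text
t 24.225 p [ 0.557 -0.15   0.329] q [ 0.744  0.357 -0.679  1.661  0.238  1.206  0.96 ] F [-1.187  0.055  4.934] w 0.0148 g 59.88441824913025 ya 0.9496049224445933 tool z [ 0.001 -0.001 -1.   ] gp [ 0.557 -0.15   0.174]
[0.0003, 0.0014, -0.0004, -0.0, -0.0012, -0.0905] [0.0003, 0.0014, -0.0004, 0.0698, -0.1972, -0.0707] [0.0003, 0.0014, -0.0004, 0.0701, -0.1972, 0.0903]
```

move_arm(
  plan=[0, 0, 0, 0, 0, -0.03, 0.01, 0, 0, 0, 0, 0, -0.075, 0.01, 0, 0, 0, 0.015, -0.03, -0.09, 0.01, 0, 0, 0, 0.03, -0.08, -0.09, 0.01, 0, 0, 0, 0.05, -0.13, -0.085, 0.01, 0, 0, 0, 0.07, -0.18, -0.06, 0.01, 0, 0, 0, 0.078, -0.205, -0.02, 0.01, 0, 0, 0, 0.08, -0.21, 0.03, 0.01, 0, 0, 0, 0.08, -0.21, 0.07, 0.01, 0, 0, 0, 0.08, -0.21, 0.086, 0.01, 0, 0, 0, 0.08, -0.21, 0.089, 0.01, 0, 0, 0, 0.08, -0.21, 0.089, 0.01],
)

```text
clock: 25.72
position: [0.3697, -0.2747, 0.2405]
ee_rot: [0.306, 0.952, -0.0, 0.001]
ft_force: [-0.4, -1.3, -1.7]
grip_width: 0.172
grasp_force: 59.0
```

move_arm(
  plan=[0, 0, 0, 0, 0, 0.001, 0.01, 0, 0, 0, 0, 0, 0.002, 0.01, 0, 0, 0, 0, 0, 0.002, 0.01],
)

```text
clock: 26.1
position: [0.3699, -0.2749, 0.239]
ee_rot: [0.306, 0.952, -0.001, 0.001]
ft_force: [-2.2, 0.2, 8.1]
grip_width: 0.173
grasp_force: 60.3
```

Contact with the worktop. Releasing and lifting.

move_arm(
  plan=[0, 0, 0, 0, 0, -0.001, 0.05, 0, 0, 0, 0, 0, -0.001, 0.05, 0, 0, 0, 0, 0, -0.001, 0.05, 0, 0, 0, 0, 0, -0.015, 0.05, 0, 0, 0, 0, 0, -0.06, 0.05, 0, 0, 0, 0, 0, -0.11, 0.06, 0, 0, 0, 0, 0, -0.165, 0.085],
)

```text
clock: 26.98
position: [0.3685, -0.274, 0.404]
ee_rot: [0.306, 0.952, 0.0, -0.001]
ft_force: [-0.1, -1.4, 0.1]
grip_width: 0.889
grasp_force: 0.0
```

Run:
```python
from h import *
st()
s=manip.camera("side"); t=manip.camera("top"); save(s,"s14.png"); save(t,"t14.png")
for p in(s,t):
  for l in("shaker","shaker_fin","cover_grip","cover_hinge","dry_box"): print(l,[(w(p,d["position"]),round(d["conf"],2)) for d in manip.tip_of(p,l)[:1]])
  for d in manip.silhouettes(p,"cover_grip")[:1]: print("sil",d["conf"],d["pixels"].sum())
  hsv=cv2.cvtColor(p["color"],cv2.COLOR_RGB2HSV).astype(int); c=px(p,[.456,-.084,.09]).astype(int)
  m=((abs(hsv[...,0]-116)<10)&(hsv[...,1]>170)&(hsv[...,2]>70)); mm=np.zeros_like(m); mm[c[1]-18:c[1]+18,c[0]-16:c[0]+12]=1
  n,L,S,C=cv2.connectedComponentsWithStats((m&mm).astype(np.uint8)); 
  for i in range(1,n):
    if S[i,4]>15: 
      q=np.argwhere(L==i)[:,::-1].astype(np.float32); r=cv2.minAreaRect(q); print(C[i],S[i,4],r, [onplane(p,*C[i],.09)])
```

```text
t 26.975 p [ 0.368 -0.274  0.404] q [ 1.122 -0.006 -0.573  1.851 -0.004  1.297  1.501] F [-0.144 -1.405  0.077] w 0.0759 g 0.0 ya 0.9498000750512762 tool z [-0.001  0.001 -1.   ] gp [ 0.368 -0.274  0.249]
shaker [(array([ 0.365, -0.275, -0.005]), 0.72)]
shaker_fin [(array([ 0.37 , -0.277,  0.073]), 0.69)]
cover_grip [(array([ 0.455, -0.085,  0.09 ]), 0.91)]
cover_hinge [(array([ 0.624, -0.193,  0.09 ]), 0.84)]
dry_box [(array([ 0.558, -0.151,  0.001]), 0.91)]
sil 0.9 3683
[360.526 159.836] 116 ((360.3310852050781, 159.76353454589844), (8.137334823608398, 16.855907440185547), 54.462318420410156) [array([ 0.455, -0.085,  0.09 ])]
shaker [(array([ 0.372, -0.277,  0.001]), 0.61)]
shaker_fin [(array([ 0.369, -0.272,  0.071]), 0.65)]
cover_grip []
cover_hinge [(array([ 0.621, -0.192,  0.089]), 0.78)]
dry_box []
sil 0.93 1454
```

The shaker is standing upright on the worktop, fin at z≈0.072. Next is the approach to the grip.

```bash
cat >> h.py <<'E'
H=np.array([.622,-.193,.088]); G0=np.array([.455,-.085,.088]); b=(G0-H)/np.linalg.norm(G0-H)
YA=np.arctan2(b[0],-b[1])  # hinge-line angle
YA=np.arctan2(-b[0],b[1])
def grip(th,dz=0): return H+.2*(np.cos(th)*b+np.sin(th)*np.array([0,0,1]))+[0,0,.155+dz]
E
python3 - <<'E'
from h import *
print(YA,grip(0)); O=ori(YA)
print(row(grip(0)+[0,0,.15],O),row(grip(0),O))
E
```

```text
0.9967398204293444 [ 0.454 -0.084  0.243]
[0.0004, -0.0007, -0.047, 0.0415, 0.204, 0.0092] [0.0004, -0.0007, -0.047, 0.0414, 0.204, 0.1592]
```

move_arm(
  plan=[0, 0, -0.01, 0.008, 0.04, 0, 0.085, 0, 0, -0.02, 0.018, 0.09, 0, 0.085, 0, 0, -0.035, 0.03, 0.145, 0.003, 0.085, 0, 0, -0.047, 0.039, 0.19, 0.006, 0.085, 0, 0, -0.047, 0.0415, 0.204, 0.009, 0.085, 0, 0, -0.047, 0.0415, 0.204, 0.04, 0.085, 0, 0, -0.047, 0.0415, 0.204, 0.07, 0.085, 0, 0, -0.047, 0.0415, 0.204, 0.085, 0.085, 0, 0, -0.047, 0.0415, 0.204, 0.085, 0.085],
)

```text
clock: 28.8
position: [0.454, -0.0845, 0.317]
ee_rot: [0.283, 0.959, 0.0, -0.001]
ft_force: [-0.6, 0.5, 1.0]
grip_width: 0.992
grasp_force: 0.0
```

Run:
```python
from h import *
st(); s=manip.camera("side"); save(s,"s15.png")
c=cv2.resize(s["color"][60:260,250:460],None,fx=2.9,fy=2.9,interpolation=cv2.INTER_CUBIC); cv2.imwrite("pics/s15c.png",c[:,:,::-1])
print(row(grip(0),ori(YA)))
```

```text
t 28.8 p [ 0.454 -0.084  0.317] q [ 0.872  0.112 -0.816  1.951  0.09   1.117  1.017] F [-0.581  0.454  0.968] w 0.0847 g 0.0 ya 0.9967834190519829 tool z [-0.001  0.001 -1.   ] gp [ 0.454 -0.084  0.162]
[0.0004, -0.0002, -0.0, 0.0002, -0.0001, 0.0749]
```

View pics/s15c.png

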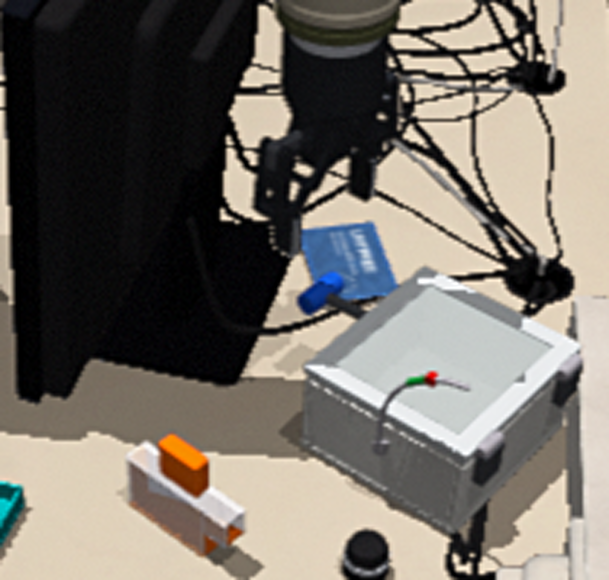

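The crop shows the shaker upright and the open fingers above the blue bar at (322,292), clear of the monitor. Descend and pinch.

move_arm(
  plan=[0, 0, 0, 0, 0, 0.03, 0.085, 0, 0, 0, 0, 0, 0.06, 0.085, 0, 0, 0, 0, 0, 0.078, 0.085, 0, 0, 0, 0, 0, 0.078, 0.085, 0, 0, 0, 0, 0, 0.078, 0.03, 0, 0, 0, 0, 0, 0.078, 0.03, 0, 0, 0, 0, 0, 0.078, 0.03, 0, 0, 0, 0, 0, 0.078, 0.03, 0, 0, 0, 0, 0, 0.078, 0.03],
  squeeze=30,
)

```text
clock: 29.98
position: [0.4543, -0.0848, 0.2399]
ee_rot: [0.283, 0.959, -0.0, 0.0]
ft_force: [-1.5, -2.3, 5.2]
grip_width: 0.46
grasp_force: 36.4
```

Run:
```python
from h import *
st(); O=ori(YA); ob=manip.get_obs(); A=ob["position"]
print(R.from_quat(ob["ee_rot"]).inv().apply(grip(0)-A))
for k in range(1,13): print(round(k*.045,3),row(A+grip(k*.045)-grip(0),R.from_quat(ob["ee_rot"]),ob))
```

```text
t 29.975 p [ 0.454 -0.085  0.24 ] q [ 0.826  0.235 -0.797  2.025  0.205  0.96   0.92 ] F [-1.485 -2.348  5.164] w 0.0393 g 36.44430220127106 ya 0.9963010311486662 tool z [ 0.001 -0.001 -1.   ] gp [ 0.454 -0.085  0.085]
[ 0.     0.    -0.003]
0.045 [0.0, 0.0, 0.0, -0.0002, 0.0, -0.009]
0.09 [0.0, 0.0, 0.0, -0.0008, 0.0, -0.018]
0.135 [0.0, 0.0, 0.0, -0.0018, 0.0, -0.0269]
0.18 [0.0, 0.0, 0.0, -0.0033, 0.0, -0.0358]
0.225 [0.0, 0.0, 0.0, -0.0051, 0.0, -0.0446]
0.27 [0.0, 0.0, 0.0, -0.0073, 0.0, -0.0533]
0.315 [0.0, 0.0, 0.0, -0.0099, 0.0, -0.062]
0.36 [0.0, 0.0, 0.0, -0.0129, 0.0, -0.0704]
0.405 [0.0, 0.0, 0.0, -0.0163, 0.0, -0.0788]
0.45 [0.0, 0.0, 0.0, -0.02, 0.0, -0.087]
0.495 [0.0, 0.0, 0.0, -0.0241, 0.0, -0.095]
0.54 [0.0, 0.0, 0.0, -0.0286, 0.0, -0.1028]
```

Pinched: opening 39 mm on the 40 mm bar. Raise along the arc.

move_arm(
  plan=[0, 0, 0, 0, 0, -0.009, 0.03, 0, 0, 0, -0.001, 0, -0.018, 0.03, 0, 0, 0, -0.002, 0, -0.027, 0.03, 0, 0, 0, -0.003, 0, -0.036, 0.03, 0, 0, 0, -0.005, 0, -0.0445, 0.03, 0, 0, 0, -0.0075, 0, -0.0535, 0.03, 0, 0, 0, -0.01, 0, -0.062, 0.03, 0, 0, 0, -0.013, 0, -0.0705, 0.03, 0, 0, 0, -0.016, 0, -0.079, 0.03, 0, 0, 0, -0.02, 0, -0.087, 0.03, 0, 0, 0, -0.024, 0, -0.095, 0.03, 0, 0, 0, -0.0285, 0, -0.103, 0.03],
)

```text
clock: 31.48
position: [0.4781, -0.1002, 0.3429]
ee_rot: [0.283, 0.959, -0.0, -0.0]
ft_force: [-2.2, -4.0, -2.8]
grip_width: 0.462
grasp_force: 34.5
```

```bash
cat >> h.py <<'E'
def theta():
    o=manip.get_obs(); g=o["position"]+.155*R.from_quat(o["ee_rot"]).as_matrix()[:,2]+[0,0,.003]; v=g-H
    return np.arctan2(v[2],v[:2]@b[:2]/np.linalg.norm(b[:2])),np.linalg.norm(v)
E
python3 - <<'E'
from h import *
st(); print(theta()); ob=manip.get_obs(); A=ob["position"]
s=manip.camera("side"); save(s,"s16.png")
print([(w(s,d["position"]),d["conf"]) for d in manip.tip_of(s,"cover_grip")[:2]],grip(.54)-[0,0,.155])
for k in range(1,15): print(round(.54+k*.045,3),row(grip(.54+k*.045,-.003),R.from_quat(ob["ee_rot"]),ob)[3:])
E
```

```text
t 31.475 p [ 0.478 -0.1    0.343] q [ 0.871  0.151 -0.808  1.859  0.118  1.181  1.02 ] F [-2.232 -3.987 -2.751] w 0.0395 g 34.549537897109985 ya 0.9964674674050829 tool z [-0.001  0.    -1.   ] gp [ 0.478 -0.1    0.188]
(np.float64(0.5409024311863252), np.float64(0.19981259184991582))
[(array([ 0.476, -0.101,  0.193]), 0.87)] [ 0.478 -0.1    0.191]
0.585 [-0.0045, 0.0002, -0.0076]
0.63 [-0.0096, 0.0002, -0.0149]
0.675 [-0.0151, 0.0002, -0.0221]
0.72 [-0.0208, 0.0002, -0.029]
0.765 [-0.0269, 0.0002, -0.0356]
0.81 [-0.0333, 0.0002, -0.042]
0.855 [-0.0399, 0.0002, -0.0481]
0.9 [-0.0469, 0.0002, -0.0538]
0.945 [-0.054, 0.0002, -0.0592]
0.99 [-0.0614, 0.0002, -0.0644]
1.035 [-0.0691, 0.0002, -0.0691]
1.08 [-0.0769, 0.0002, -0.0735]
1.125 [-0.0849, 0.0002, -0.0776]
1.17 [-0.0931, 0.0002, -0.0813]
```

move_arm(
  plan=[0, 0, 0, -0.0045, 0, -0.0075, 0.03, 0, 0, 0, -0.0095, 0, -0.015, 0.03, 0, 0, 0, -0.015, 0, -0.022, 0.03, 0, 0, 0, -0.021, 0, -0.029, 0.03, 0, 0, 0, -0.027, 0, -0.0355, 0.03, 0, 0, 0, -0.0335, 0, -0.042, 0.03, 0, 0, 0, -0.04, 0, -0.048, 0.03, 0, 0, 0, -0.047, 0, -0.054, 0.03, 0, 0, 0, -0.054, 0, -0.059, 0.03, 0, 0, 0, -0.0615, 0, -0.0645, 0.03, 0, 0, 0, -0.069, 0, -0.069, 0.03, 0, 0, 0, -0.077, 0, -0.0735, 0.03],
)

```text
clock: 33.08
position: [0.543, -0.1425, 0.4167]
ee_rot: [0.283, 0.959, -0.0, 0.0]
ft_force: [-3.5, -3.6, -0.9]
grip_width: 0.462
grasp_force: 34.2
```

Run:
```python
from h import *
st(); print(theta()); ob=manip.get_obs()
s=manip.camera("side"); save(s,"s17.png")
print([(w(s,d["position"]),d["conf"]) for d in manip.tip_of(s,"cover_grip")[:2]],grip(1.08)-[0,0,.155])
for k in (1.12,1.17,1.12,1.08,1.035,.99,.945,.9): print(k,row(grip(k,-.003),R.from_quat(ob["ee_rot"]),ob)[3:])
```

```text
t 33.075 p [ 0.543 -0.142  0.417] q [ 0.831  0.272 -0.778  1.583  0.194  1.366  1.028] F [-3.509 -3.557 -0.939] w 0.0395 g 34.188441038131714 ya 0.995944507236363 tool z [-0. -0. -1.] gp [ 0.543 -0.143  0.262]
(np.float64(1.0831426193487146), np.float64(0.200034027522932))
[(array([ 0.543, -0.143,  0.263]), 0.97)] [ 0.543 -0.142  0.264]
1.12 [-0.0066, 0.0005, -0.0033]
1.17 [-0.0157, 0.0005, -0.0074]
1.12 [-0.0066, 0.0005, -0.0033]
1.08 [0.0005, 0.0005, 0.0003]
1.035 [0.0084, 0.0005, 0.0047]
0.99 [0.016, 0.0005, 0.0095]
0.945 [0.0234, 0.0005, 0.0146]
0.9 [0.0306, 0.0005, 0.02]
```

move_arm(
  plan=[0, 0, 0, -0.0065, 0, -0.0035, 0.03, 0, 0, 0, -0.0155, 0, -0.0075, 0.03, 0, 0, 0, -0.0155, 0, -0.0075, 0.03, 0, 0, 0, -0.0155, 0, -0.0075, 0.03, 0, 0, 0, -0.0065, 0, -0.0035, 0.03, 0, 0, 0, 0.0005, 0, 0.0005, 0.03, 0, 0, 0, 0.0085, 0, 0.0045, 0.03, 0, 0, 0, 0.016, 0, 0.0095, 0.03, 0, 0, 0, 0.0235, 0, 0.0145, 0.03, 0, 0, 0, 0.0305, 0, 0.02, 0.03, 0, 0, 0, 0.0305, 0, 0.02, 0.03, 0, 0, 0, 0.0305, 0, 0.02, 0.03],
)

```text
clock: 34.67
position: [0.5172, -0.1256, 0.3968]
ee_rot: [0.283, 0.959, -0.0, 0.001]
ft_force: [-3.8, -5.3, 2.3]
grip_width: 0.464
grasp_force: 34.4
```

Run:
```python
from h import *
st(); print(theta())
s=manip.camera("side"); save(s,"s18.png"); beads(s)
v=w(s,manip.tip_of(s,"cover_grip")[0]["position"])-H; print("cam theta",np.arctan2(v[2],np.linalg.norm(v[:2])),np.linalg.norm(v))
for l in("shaker","shaker_fin","tray","loupe","mount_red","objective"): print(l,[(w(s,d["position"]),round(d["conf"],2)) for d in manip.tip_of(s,l)[:1]])
st(); print(theta())
```

```text
t 34.675 p [ 0.517 -0.126  0.397] q [ 0.856  0.212 -0.792  1.685  0.157  1.308  1.03 ] F [-3.765 -5.349  2.286] w 0.0397 g 34.421008229255676 ya 0.9961032654297941 tool z [ 0.002 -0.001 -1.   ] gp [ 0.517 -0.126  0.242]
(np.float64(0.9007695974149221), np.float64(0.200054432923027))
blob [348.  285.4] area 46 tray xy mm [-16.  49.]
blob [347.7 311.2] area 73 tray xy mm [25.  2.]
blob [328.9 327.4] area 30 tray xy mm [ 23. -51.]
cam theta 0.8937865268146478 0.20307483647269717
shaker [(array([ 0.368, -0.278, -0.003]), 0.71)]
shaker_fin [(array([ 0.51 , -0.599,  0.001]), 0.67)]
tray [(array([ 0.443, -0.44 ,  0.001]), 0.8)]
loupe [(array([ 0.511, -0.296,  0.001]), 0.72)]
mount_red [(array([ 0.537, -0.562,  0.   ]), 0.69)]
objective [(array([ 0.511, -0.597,  0.001]), 0.93)]
t 35.075 p [ 0.517 -0.126  0.397] q [ 0.856  0.213 -0.792  1.685  0.157  1.308  1.03 ] F [-3.161 -5.518  1.214] w 0.0396 g 34.434608817100525 ya 0.9961507038340216 tool z [ 0.002 -0.001 -1.   ] gp [ 0.517 -0.126  0.242]
(np.float64(0.9006017024096695), np.float64(0.20005020197103424))
```

The cover is held still at about 0.90 rad, the beads are 2/3/1 by row, and the shaker is standing on the worktop. Handing in.

```bash
python3 -c "
from workcell import manip
print(manip.hand_in())"
```

```text
the job is handed in; nothing more can be done
None
```

The job is handed in, though the hand-in call returned no verdict: all six beads are in the white tray (2, 3 and 1 by row, after I moved one bead by hand into the row left empty), the empty shaker stands upright on the worktop, and the gripper is holding the cover still at about 0.90 rad, after raising it to about 1.17 rad.

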